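Set up a four-point bend rig on its bed

TASK

Set up the bend rig on its bed: seat the anvil with the end plate in the left end pocket (as the robot sees it) with its plate to the outside, the plain anvil in the right end pocket, and the rubber-topped bumper in the middle pocket between them. Then lay the long lath flat across both anvils, square to them, its left end up to the end plate (a gap of up to a centimetre is fine), and set the yoke on the lath, its two rollers down and centred over the bumper. The short lath is not needed: leave it where it lies.

Things in the scene. Friction and masses are not known exactly. Their poses are not given: they have to be found in the camera images.
- left_pocket (a point): Floor centre of the left end pocket of the bed, a fixed aluminium plate 84 (x) x 236 (y) x 16 mm with five equal pockets in a row along y, 43 mm apart centre to centre. Each is 54 (x) x 36 mm (y), 5 mm deep (floor 11 mm above the table, chamfered mouth); hold things so that the fingers clear the plate. +y points to the left end, +z up. 86 mm from the middle pocket.
- middle_pocket (a point): Floor centre of the middle pocket, in the middle of the bed. Same axes as the left pocket. The pockets between the middle and the ends stay empty.
- right_pocket (a point): Floor centre of the right end pocket of the bed, 86 mm from the middle one. Same axes as the left pocket.
- stop_anvil_center (a point): Dark steel anvil with end plate. Bright roller along x, its top 64 mm above the underside. Foot 48 (x) x 30 (y) x 10 mm, 3 mm play in a pocket; above it flat ends 44 mm apart (x), 16-22 mm thick in y: take it across x, above the middle. On its +y side a bright plate, 30 mm wide, 4 thick, up to 78 mm high, inner face 22 mm from the roller axis. Point: 32 mm above the underside, mid-foot.
- plain_anvil_center (a point): Plain anvil: the same dark steel support without the end plate: 64 mm to the top of its bright roller (along x), the same foot and widths. Point: 32 mm above the underside, mid-foot. +z up.
- bumper_center (a point): Bumper (over-travel stop): aluminium block with a black rubber pad on top, 46 mm high, on a foot 48 mm (x) by 30 mm (y) by 10 mm that fits a pocket with 3 mm play all round. The block above the foot is 40 mm (x) by 26 mm (y), up to 38 mm; the pad is 36 x 24 mm. Take it across x, above its middle. This point is 23 mm above the underside, +z up.
- long_lath_center (a point): Centre of the long lath: the longer of two brown wooden strips, 26 mm wide (x), 204 mm long (y), 10 mm thick, lying flat (point 5 mm above its underside).
- yoke_center (a point): Loading yoke, 46 mm high: two rollers (along x, 56 mm apart in y) between steel side plates 84 mm long (y), 28 high, 50 mm over their outsides (x), 40 inside; dark block with a ball on top. It stands on its plates, rollers down; the rollers' undersides are 6 mm above the plates' lower edges, so on the lath these hang 6 mm down past its sides. Point: 23 mm above those edges, centre.
- short_lath_center (a point): Centre of the short lath: the shorter brown wooden strip, 26 mm (x) by 120 mm (y) by 10 mm, too short for this span.
Things that resemble listed ones, but are neither listed nor needed, are in the scene too. What is shaped like the part that bears left_pocket but pink is not meant. Leave any pink look-alike of the part that bears bumper_center alone.

How it is judged:
On the way, in this order (a step that is already met when the one before it is completed fails the run):
1. both anvils and the bumper are seated in their pockets (x of stop_anvil_center in the frame of left_pocket between -0.007 and 0.007 m and y of stop_anvil_center in the frame of left_pocket between -0.007 and 0.007 m and z of stop_anvil_center in the frame of left_pocket between 0.028 and 0.035 m and angle between the y axis of stop_anvil_center and the y axis of left_pocket, either way round below 0.2 rad and angle between each of stop_anvil_center, plain_anvil_center, bumper_center's own z axis and vertical below 0.06 rad and x of plain_anvil_center in the frame of right_pocket between -0.007 and 0.007 m and y of plain_anvil_center in the frame of right_pocket between -0.007 and 0.007 m and z of plain_anvil_center in the frame of right_pocket between 0.028 and 0.035 m and angle between the y axis of plain_anvil_center and the y axis of right_pocket, either way round below 0.2 rad and x of bumper_center in the frame of middle_pocket between -0.007 and 0.007 m and y of bumper_center in the frame of middle_pocket between -0.007 and 0.007 m and z of bumper_center in the frame of middle_pocket between 0.019 and 0.026 m and angle between the y axis of bumper_center and the y axis of middle_pocket, either way round below 0.2 rad), for 0.2 s.
2. the long lath lies across both anvils, up to the end plate (all of step 1 and x of long_lath_center in the frame of middle_pocket between -0.012 and 0.012 m and z of long_lath_center in the frame of middle_pocket between 0.065 and 0.073 m and angle between the y axis of long_lath_center and the y axis of middle_pocket, either way round below 0.12 rad and angle between the z axis of long_lath_center and the z axis of middle_pocket, either way round below 0.05 rad and y of long_lath_center in the frame of stop_anvil_center between -0.094 and -0.076 m), for 0.2 s.
At the end, for the whole second after the job is handed in: End-plate anvil, plain anvil and bumper seated upright in the left, right and middle pockets; long lath flat and square across both anvils (12 mm sideways, 0.12 rad), its end within 13 mm of the end plate; yoke upright on the lath, within 15 mm of the bumper's pocket centre; all at rest (all of step 2 and x of yoke_center in the frame of middle_pocket between -0.015 and 0.015 m and y of yoke_center in the frame of middle_pocket between -0.015 and 0.015 m and z of yoke_center in the frame of middle_pocket between 0.087 and 0.095 m and angle between yoke_center's own z axis and vertical below 0.06 rad and angle between the y axis of yoke_center and the y axis of middle_pocket, either way round below 0.25 rad and linear speed of each of stop_anvil, plain_anvil, bumper, long_lath, yoke below 0.02 m/s); the robot touches nothing.
It fails at once if the short lath was moved (distance of short_lath_center from where it was at the start of the episode above 0.03 m).
It also fails if it takes over 115 s, if anything falls off the work surface, if the arm or the gripper's body presses on something with over 40 N, if the wrist force passes 120 N, or if a joint passes its speed limit or range.

ROBOT

A 7-joint arm with a two-finger parallel gripper is mounted at the origin on a cart in front of the work surface, level with it; the furniture and walls round the work are solid. World frame = base frame: x ahead of the robot, y to its left, z up, the work surface at z = 0. Lengths are in m, angles in rad, forces in N, time in s.
With the tool pointing down it reaches from about 0.4 to 0.875 m from the base axis. Payload 19.3 kg.
Tool frame: the origin (TCP) lies midway between the tips of the shut fingers; the grasp point (between the pads) lies behind it (tcp_to_grasp is the z of the grasp point in the tool frame, in m); z points along the fingers, y is the direction in which the jaws open and shut (so a half turn about z gives the same grasp; the last joint's range is limited). The gripper opens to 85 mm and grips with 20 to 120 N. Pads are 22 mm wide; open, the fingers measure 114 mm over their backs; the gripper's body (76 mm by 85 mm) begins 54 mm behind the grasp point. The pads swing forward as they close: fully open they stand 13 mm farther back than shut.
Start: joints at [-1.344, 0.521, -0.036, 1.599, 0.021, 1.021, -0.113], TCP at [0.183, 0.598, 0.231] pointing down, gripper open.
Joint ranges: [-2.91, 2.91], [-0.3, 2.13], [-1.5, 1.42], [0.17, 2.43], [-1.26, 4.41], [0.16, 1.93], [-2.52, 2.52]. Speed limits (rad/s): [1.89, 1.89, 2.39, 2.39, 3.01, 3.01, 3.01].

INTERFACE

Orientations are given as a 3x3 rotation matrix whose columns are the frame's x, y, z axes.
In Python, from bench import * gives the robot as it stands.
- The arm moves only by the shell command python3 -m creep 'ROWS'. ROWS is JSON, a list of rows, each an object with "jaw": the finger opening in m, from 0 to 0.0854; "xyz": the shift along the tool's x, y, z in m, a list of three; "twist": the turn about the tool's z in rad. In form: [{"jaw": jaw, "xyz": [x, y, z], "twist": twist}, ...]. A call has 1 to 8 rows; each row is the pose to reach, as a shift and turn from the pose commanded when the call began, along the tool's axes at that moment; what a row does not reach only later rows make up. A row lasts 1/8 s, in which the tool goes at most 62.5 mm and 10.7 degrees, less where a joint would pass 70% of its speed; a pose out of reach is approached as far as the arm can. A call with a gripper value outside its range is refused whole. The fingers move at their own pace and stop on an object; the grip force is fixed at half the most. Time passes only in rows, so rows that repeat a pose let the fingers close. It gives the time, the measured TCP pose, the force and the opening at its end, in the units of the state.
- observe(): the state, without advancing time (a new reading comes with each control period).
- camera(name): name is "side" or "top" or "wrist"; returns a dict with "pixels" (420x560x3 uint8, red, green, blue), "range_z" (420x560 float32, m along the optical axis (not along the pixel's ray), 0 where there is no reading), "intrinsics" (3x3 intrinsics, pixels), "dist_coeffs" ([k1, k2, p1, p2, k3] as OpenCV has them; the pictures are not rectified), "world_to_cam" (4x4, takes a point from world to camera coordinates). Camera axes: x right, y down, z forward; pixel columns grow to the right and rows downward; lengths in m; the calibration is good to about 2 mm. A picture is of the moment at which its call begins.
- sign_off(): hands the job in, once; it reports no verdict.
The state is a dict: "clock": time; "q": joint angles; "qvel": joint speeds; "joint_torque": joint torques, N m; "ee_pos": TCP position; "tcp_rot": TCP orientation; "force": force on the tool from outside, world axes, zero at the start; "ft_torque": the same for the moment, N m; "grip_width": opening from 0.0 (shut) to 1.0 (fully open).
Only numpy, scipy, OpenCV 4.12 (cv2) and the standard library are available. Lean on these libraries where they do the work, as an engineer would, in place of code of your own. Each camera call takes 0.05 s, during which the arm holds its last target.

## Working session

There is one attempt and no reset: what is moved stays moved. The work goes in short steps, Python scripts to look and compute and a shell command to move; the robot and the scene stay as the last step left them, time stands still between calls to the robot, and variables do not carry over. Pictures are saved under pics/ and viewed, and the job is handed in when it is done.

```bash
ls; mkdir -p pics
python3 - <<'E'
from bench import *
import cv2,numpy as np
s=observe(); print({k:np.round(v,3).tolist() for k,v in s.items()})
for n in ["top","side","wrist"]:
    c=camera(n); cv2.imwrite(f"pics/{n}0.png",c["pixels"][...,::-1])
    print(n,np.round(c["intrinsics"],1).tolist(),np.round(c["world_to_cam"],3).tolist(),c["dist_coeffs"],(c["range_z"]>0).mean())
try: print(tcp_to_grasp)
except Exception as e: print(e)
import bench; print([x for x in dir(bench) if x[0]!='_'])
E
```

```text
pics
{'clock': 0.0, 'q': [-1.344, 0.522, -0.036, 1.6, 0.021, 1.021, -0.113], 'qvel': [-0.001, 0.0, -0.001, 0.0, 0.001, -0.002, -0.0], 'joint_torque': [0.0, -92.711, 1.98, -36.994, 0.018, 0.008, -0.0], 'ee_pos': [0.183, 0.597, 0.231], 'tcp_rot': [[-0.956, 0.292, -0.0], [0.292, 0.956, -0.001], [-0.0, -0.001, -1.0]], 'force': [-0.074, -0.437, -0.078], 'ft_torque': [-0.029, 0.046, -0.045], 'grip_width': 1.003}
top [[378.9, 0.0, 278.8], [0.0, 378.9, 206.5], [0.0, 0.0, 1.0]] [[-0.052, -0.999, 0.0, -0.044], [-0.976, 0.051, -0.213, 0.464], [0.213, -0.011, -0.977, 1.29], [0.0, 0.0, 0.0, 1.0]] [-0.05874302  0.          0.          0.          0.        ] 0.9959991496598639
side [[532.8, 0.0, 285.3], [0.0, 532.8, 213.1], [0.0, 0.0, 1.0]] [[0.509, -0.861, 0.009, -0.276], [-0.76, -0.454, -0.465, 0.347], [0.404, 0.23, -0.885, 1.423], [0.0, 0.0, 0.0, 1.0]] [-0.06763621  0.          0.          0.          0.        ] 0.9959438775510204
wrist [[333.2, 0.0, 277.9], [0.0, 333.2, 207.1], [0.0, 0.0, 1.0]] [[0.293, 0.956, -0.0, -0.625], [0.912, -0.279, 0.3, -0.039], [0.286, -0.088, -0.954, 0.379], [0.0, 0.0, 0.0, 1.0]] [-0.03788609  0.          0.          0.          0.        ] 0.9960926870748299
-0.0187
['IKError', 'camera', 'observe', 'sign_off', 'tcp_to_grasp']
```

View pics/top0.png

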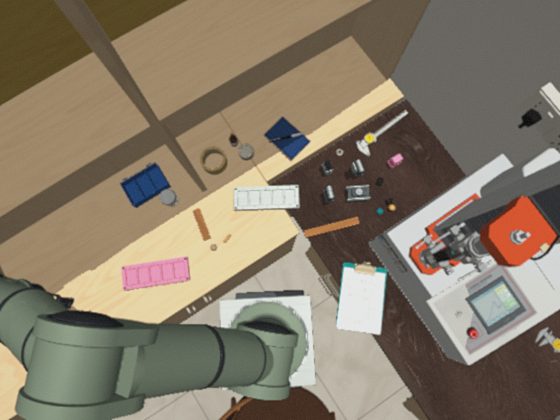

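View pics/side0.png

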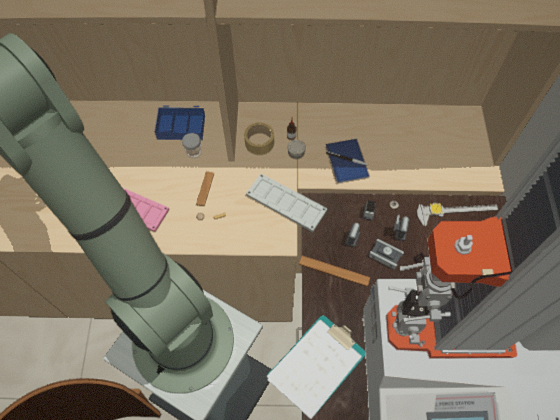

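View pics/wrist0.png

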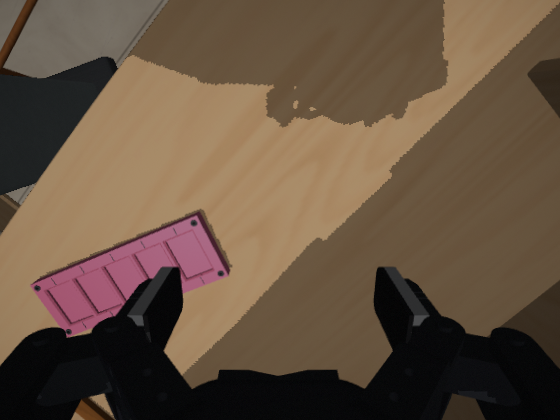

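Run:
```python
import cv2
t=cv2.imread("pics/top0.png"); s=cv2.imread("pics/side0.png")
cv2.imwrite("pics/topc.png",cv2.resize(t[130:250,225:425],None,fx=4,fy=4,interpolation=cv2.INTER_CUBIC))
cv2.imwrite("pics/sidec.png",cv2.resize(s[165:295,240:440],None,fx=4,fy=4,interpolation=cv2.INTER_CUBIC))
```

```text
(no output)
```

View pics/topc.png

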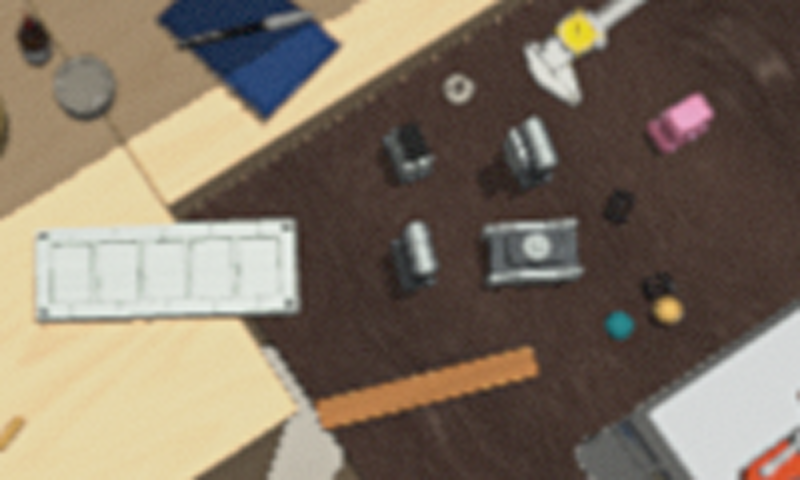

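View pics/sidec.png

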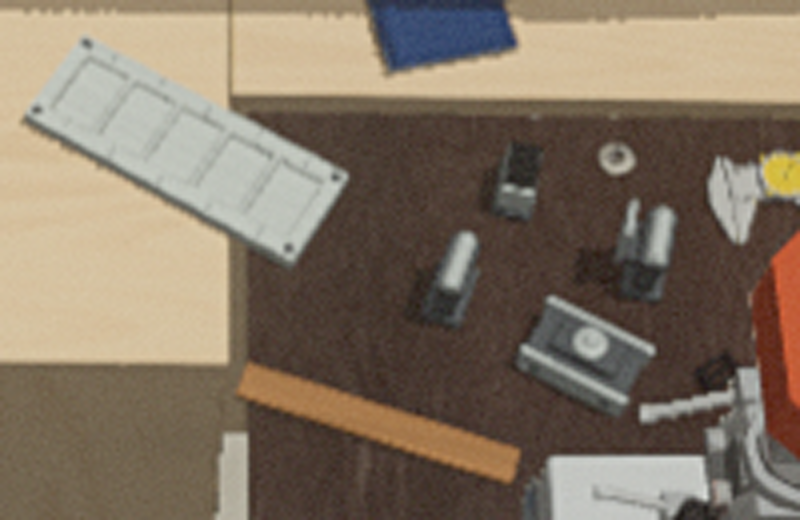

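```bash
cat > h.py <<'E'
from bench import *
import cv2,numpy as np
def world(c):
    h,w=c["range_z"].shape
    u,v=np.meshgrid(np.arange(w),np.arange(h))
    p=cv2.undistortPoints(np.stack([u,v],-1).reshape(-1,1,2).astype(float),c["intrinsics"],c["dist_coeffs"]).reshape(h,w,2)
    z=c["range_z"][...,None]
    P=np.concatenate([p*z,z],-1)
    T=c["world_to_cam"]
    W=(P-T[:3,3])@T[:3,:3]
    W[c["range_z"]<=0]=np.nan
    return W
def ray(c,uv,z):
    "pixels -> points on world plane z"
    p=cv2.undistortPoints(np.array(uv,float).reshape(-1,1,2),c["intrinsics"],c["dist_coeffs"]).reshape(-1,2)
    T=c["world_to_cam"];R=T[:3,:3];o=-R.T@T[:3,3]
    d=np.c_[p,np.ones(len(p))]@R
    return o+d*((z-o[2])/d[:,2])[:,None]
def pix(c,P):
    T=c["world_to_cam"]
    r,_=cv2.projectPoints(np.array(P,float).reshape(-1,1,3),cv2.Rodrigues(T[:3,:3])[0],T[:3,3],c["intrinsics"],np.array(c["dist_coeffs"]))
    return r.reshape(-1,2)
def rect(P):
    r=cv2.minAreaRect(np.asarray(P)[:,:2].astype(np.float32)*1000)
    return np.round(r[0],1),np.round(r[1],1),round(r[2],1)
E
python3 - <<'E'
from h import *
import pickle
for n in ["top","side"]:
    c=camera(n); W=world(c); pickle.dump(dict(c),open(n+".pkl","wb"))
    z=W[...,2]
    # table heights
    for nm,b in dict(dark=(0.5,.6,-.1,-.05),light=(.5,.6,.12,.2)).items():
        m=(W[...,0]>b[0])&(W[...,0]<b[1])&(W[...,1]>b[2])&(W[...,1]<b[3])
        print(n,nm,np.nanmedian(z[m]),m.sum())
    reg=(W[...,0]>0.35)&(W[...,0]<0.85)&(W[...,1]>-.55)&(W[...,1]<0.45)&(z>0.006)&(z<0.12)
    nc,l,st,ce=cv2.connectedComponentsWithStats(reg.astype(np.uint8))
    for i in range(1,nc):
        if st[i,4]<40: continue
        P=W[l==i]; print(n,np.round(ce[i]),st[i,4],"zmax",np.round(np.percentile(P[:,2],[50,98]),3),rect(P))
E
```

```text
top dark 0.008388730041973009 301
top light 0.5836357261433591 1945
top [190. 119.] 717 zmax [0.067 0.118] (array([803. , 247.4]), array([ 53.5, 180.4]), 45.9)
top [286. 138.] 1003 zmax [0.012 0.026] (array([ 733.8, -108.9]), array([152.7, 114.7]), 43.7)
top [372. 137.] 214 zmax [0.01  0.019] (array([ 740. , -455.1]), array([ 45.9, 188.7]), 42.1)
top [146. 144.] 441 zmax [0.068 0.118] (array([714.1, 404.8]), array([ 11.3, 107.1]), 31.8)
top [233. 140.] 87 zmax [0.05 0.09] (array([726. ,  89.8]), array([25.8, 30.2]), 9.6)
top [213. 159.] 365 zmax [0.043 0.052] (array([661.2, 171.1]), array([112.2,  92.4]), 45.7)
top [245. 151.] 200 zmax [0.03  0.036] (array([683.4,  45.8]), array([54.5, 53.6]), 86.7)
top [395. 160.] 118 zmax [0.041 0.052] (array([ 624.1, -511.1]), array([36., 48.]), 22.6)
top [327. 167.] 126 zmax [0.041 0.051] (array([ 609.7, -252.2]), array([63.3, 33.5]), 10.8)
top [357. 168.] 160 zmax [0.056 0.079] (array([ 592. , -359.3]), array([46.2, 40.4]), 20.7)
top [158. 189.] 653 zmax [0.038 0.074] (array([570.7, 372.5]), array([170.6, 154.5]), 0.0)
top [202. 185.] 71 zmax [0
[... 1378 characters left out ...]
y([421.2, 218.4]), array([125.3,  30.9]), 19.7)
side [287. 202.] 1918 zmax [0.013 0.021] (array([511. , -18.7]), array([244.5,  95.4]), 89.5)
side [369. 210.] 185 zmax [0.04  0.051] (array([ 606.3, -254.1]), array([52.5, 35.1]), 15.9)
side [432. 210.] 217 zmax [0.011 0.019] (array([ 703.6, -412.3]), array([48.1, 78.2]), 49.5)
side [401. 227.] 258 zmax [0.054 0.077] (array([ 598.8, -357.4]), array([59.7, 42.8]), 11.2)
side [353. 235.] 198 zmax [0.055 0.066] (array([ 503. , -248.8]), array([47.4, 33.2]), 10.4)
side [386. 253.] 526 zmax [0.029 0.045] (array([ 505.5, -354.8]), array([54.8, 85.4]), 1.2)
side [336. 271.] 569 zmax [0.01  0.016] (array([ 389.5, -252. ]), array([ 35.3, 203.1]), 11.1)
```

Run:
```python
from h import *
import pickle
W=np.concatenate([world(pickle.load(open(n+".pkl","rb"))).reshape(-1,3) for n in ["top","side"]])
W=W[~np.isnan(W[:,0])]
ys=np.arange(.5,-.65,-.05)
print("      "+" ".join(f"{y:5.2f}" for y in ys))
for x in np.arange(.95,.1,-.05):
    r=[]
    for y in ys:
        m=(abs(W[:,0]-x)<.025)&(abs(W[:,1]-y)<.025)
        r.append(f"{np.percentile(W[m,2],97)*100:5.0f}" if m.sum()>3 else "    .")
    print(f"{x:5.2f} "+" ".join(r))
```

```text
0.50  0.45  0.40  0.35  0.30  0.25  0.20  0.15  0.10  0.05  0.00 -0.05 -0.10 -0.15 -0.20 -0.25 -0.30 -0.35 -0.40 -0.45 -0.50 -0.55 -0.60
 0.95     .     .     .     .     .     .     .     .     .    33    33    32     1     1     1     1    59    59    59    59    57    44    48
 0.90     .     .     .     .     .     .     .    33    33    33     1     1     1     1     1    59    59    59    59    59     1    42    51
 0.85     .     .     .     .     .    31    62    60    59    59    59    59    59    59    59    59    59    59     1     1     1     1    56
 0.80     .     .     .     .    69    67    64    59    59    59    59    59    59    59    59    59     1     1     1     0     1     1     1
 0.75     .     .    76    76    71    59    59    59    59    59    59    59    59    59    59     1     1     0     1     2     1     1     0
 0.70    33    77    79    59    76    65    59    59    59    59    59    59    59     2     1     1     1     1     2     2     1     0     0
 0.65    70    72    59    59    59    81    59    59    59    59    59     0     2     1     0    
[... 784 characters left out ...]
   1     1     0     1     1     1     1     1     1     0     0     1     1     1     1     1    26    26    78    75    70
 0.30     2     2     2     2     2     2     1     1     1     0     0     0   -75   -75     0     1     1     1    26    71    89    87     .
 0.25     2     2     2     2     2     2     1     1     0     0   -75   -75   -75   -75     0     0     1     3    50    72    72    85    78
 0.20    63    70    73    73     2     1     1     0   -75   -75   -75   -75   -75   -75   -75     1     1     1     1    71    71    72    26
 0.15    30     0    76    78    83    85    84    79     0     1     1     1     0     0   -67     1     1     1     1    26    26    26    24
```

Run:
```python
from h import *
import pickle
# bed corners and headings by brightness/greyness mask at height ~16 mm
for n in ["top","side"]:
    c=pickle.load(open(n+".pkl","rb")); W=world(c); z=W[...,2]; img=c["pixels"].astype(int)
    hsv=cv2.cvtColor(c["pixels"],cv2.COLOR_RGB2HSV)
    def comp(m,near):
        nc,l,st,ce=cv2.connectedComponentsWithStats(m.astype(np.uint8))
        i=min(range(1,nc),key=lambda i:np.hypot(*(ce[i]-near)) if st[i,4]>15 else 1e9)
        return l==i,st[i,4]
    def show(nm,m,near,zp):
        k,a=comp(m,near); ct=max(cv2.findContours(k.astype(np.uint8),cv2.RETR_EXTERNAL,cv2.CHAIN_APPROX_NONE)[0],key=len).reshape(-1,2)
        print(n,nm,a,rect(ray(c,ct,zp)), np.round(np.nanmedian(W[k][:,2]),3))
    bedpx=pix(c,[[.51,-.02,.016]])[0]
    show("bed",(hsv[...,1]<40)&(hsv[...,2]>150)&(z<.04),bedpx,.016)
    for nm,p,zz in [("lath",[.388,-.252,.01],.01),("short",[.421,.216,.01],.01)]:
        show(nm,(hsv[...,1]>110)&(hsv[...,0]<20)&(hsv[...,2]>110)&(z<.05),pix(c,[p])[0],zz)
    for nm,p,lo,zp in [("plainroller",[.502,-.249,.06],.058,.06),("stoproller",[.595,-.358,.06],.058,.06),("bumper",[.606,-.253,.046],.040,.046),("yoketop",[.506,-.357,.03],.02,.028)]:
        show(nm,(z>lo)&(z<.12),pix(c,[p])[0],zp)
```

```text
top bed 1471 (array([506.6, -23.8]), array([235.5,  85.8]), 89.0) 0.013
top lath 424 (array([ 385.1, -254.9]), array([ 29.1, 203.8]), 11.6) 0.01
top short 215 (array([420.4, 215.5]), array([117.3,  24.9]), 20.1) 0.009
top plainroller 47 (array([ 503.5, -249.5]), array([43.5, 18. ]), 18.2) 0.063
top stoproller 65 (array([ 594.1, -357.9]), array([43.4, 33.7]), 15.7) 0.064
top bumper 68 (array([ 605.5, -252.6]), array([37.4, 25. ]), 21.0) 0.046
top yoketop 300 (array([ 503.2, -357.9]), array([52.3, 84.5]), 0.8) 0.03
side bed 1917 (array([509.2, -20.9]), array([237. ,  86.1]), 89.0) 0.013
side lath 664 (array([ 387.7, -251.4]), array([ 28.3, 205.2]), 11.3) 0.009
side short 276 (array([421.9, 216.9]), array([118.7,  26. ]), 19.5) 0.01
side plainroller 62 (array([ 503.9, -251. ]), array([46.5, 17.9]), 14.8) 0.062
side stoproller 65 (array([ 594.8, -364.6]), array([47.5, 19.2]), 18.2) 0.062
side bumper 88 (array([ 604.3, -254.4]), array([41.2, 23.6]), 16.3) 0.046
side yoketop 452 (array([ 504.3, -356.7]), array([80.3, 56.2]), 89.7) 0.03
```

```bash
cat > go.py <<'E'
# usage: go.py x y z yawdeg  -> shift in tool axes from the measured pose (yaw = heading of tool y in world)
import sys
from h import *
s=observe();R=np.array(s["tcp_rot"]);p=np.array(s["ee_pos"])
t=np.array([float(a) for a in sys.argv[1:4]])
yaw=np.degrees(np.arctan2(R[1,1],R[0,1]))
d=(yaw-float(sys.argv[4])+90)%180-90
print("t",round(s["clock"],2),"pos",p.round(4),"yaw",yaw.round(2),"q7",round(s["q"][6],2),"grip",round(s["grip_width"],3),"| xyz",(R.T@(t-p)).round(4),"twist",np.radians(d).round(4))
E
python3 go.py .47 .05 .2 17
python3 -m creep '[{"jaw":0.07,"xyz":[-0.1,-0.11,0.005],"twist":0.2},{"jaw":0.07,"xyz":[-0.434,-0.440,0.031],"twist":0.97},{"jaw":0.07,"xyz":[-0.434,-0.440,0.031],"twist":0.97},{"jaw":0.07,"xyz":[-0.434,-0.440,0.031],"twist":0.97},{"jaw":0.07,"xyz":[-0.434,-0.440,0.031],"twist":0.97},{"jaw":0.07,"xyz":[-0.434,-0.440,0.031],"twist":0.97},{"jaw":0.07,"xyz":[-0.434,-0.440,0.031],"twist":0.97},{"jaw":0.07,"xyz":[-0.434,-0.440,0.031],"twist":0.97}]'
python3 go.py .55 -.33 .2 17
python3 - <<'E'
from h import *
c=camera("wrist");T=c["world_to_cam"];print(-T[:3,:3].T@T[:3,3]-observe()["ee_pos"]); cv2.imwrite("pics/w1.png",c["pixels"][...,::-1])
E
```

```text
t 0.25 pos [0.1828 0.5975 0.231 ] yaw 72.99 q7 -0.11 grip 1.002 | xyz [-0.4348 -0.4396  0.0313] twist 0.9773
clock: 1.25
ee_pos: [0.4143, 0.1532, 0.2066]
tcp_rot: [[-0.3, 0.954, 0.001], [0.954, 0.3, 0.001], [0.0, 0.001, -1.0]]
force: [1.5, 0.8, 0.9]
grip_width: 0.822
t 1.25 pos [0.4143 0.1532 0.2066] yaw 17.44 q7 -0.05 grip 0.822 | xyz [-0.5017 -0.0154  0.0065] twist 0.0077
[-0.0251598   0.08103299  0.14233528]
```

```bash
python3 go.py .50 -.06 .22 0
python3 -m creep '[{"jaw":0.06,"xyz":[-0.229,0.016,-0.015],"twist":0.305},{"jaw":0.06,"xyz":[-0.229,0.016,-0.015],"twist":0.305},{"jaw":0.06,"xyz":[-0.229,0.016,-0.015],"twist":0.305},{"jaw":0.06,"xyz":[-0.229,0.016,-0.015],"twist":0.305},{"jaw":0.06,"xyz":[-0.229,0.016,-0.015],"twist":0.305},{"jaw":0.06,"xyz":[-0.229,0.016,-0.015],"twist":0.305}]'
python3 go.py .55 -.33 .2 17
python3 - <<'E'
from h import *
import pickle
c=camera("wrist");pickle.dump(dict(c),open("w2.pkl","wb")); cv2.imwrite("pics/w2.png",c["pixels"][...,::-1])
E
```

```text
t 1.3 pos [0.4171 0.1459 0.2066] yaw 17.02 q7 -0.04 grip 0.819 | xyz [-0.2212  0.019  -0.0129] twist 0.297
clock: 2.05
ee_pos: [0.4972, -0.0583, 0.2213]
tcp_rot: [[0.001, 1.0, -0.001], [1.0, -0.001, 0.0], [0.0, -0.001, -1.0]]
force: [-0.4, 0.3, 0.2]
grip_width: 0.7
t 2.05 pos [ 0.4972 -0.0583  0.2213] yaw -0.05 q7 0.21 grip 0.7 | xyz [-0.2717  0.0531  0.0211] twist -0.2976
```

View pics/w2.png

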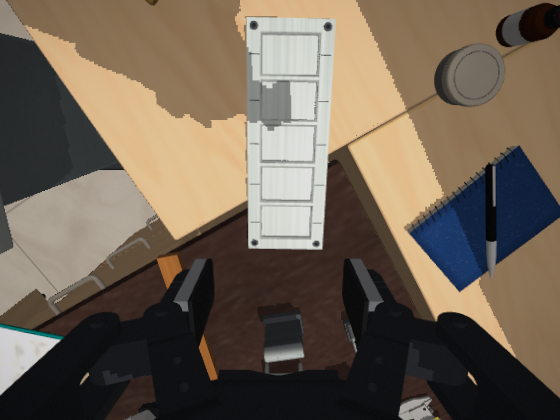

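The bed fills pixels (247,17) to (322,249), left end at the top, all five pockets visible. I'll measure it from its outline.

```bash
python3 - <<'E'
from h import *
import pickle
c=pickle.load(open("w2.pkl","rb"));W=world(c);z=W[...,2]
hsv=cv2.cvtColor(c["pixels"],cv2.COLOR_RGB2HSV)
m=((hsv[...,1]<50)&(hsv[...,2]>60)&(z>.009)&(z<.022)&(W[...,1]>-.17)).astype(np.uint8)
m=cv2.morphologyEx(m,cv2.MORPH_OPEN,np.ones((3,3)))
nc,l,st,ce=cv2.connectedComponentsWithStats(m); i=1+np.argmax(st[1:,4]); print(st[i],ce[i])
ct=max(cv2.findContours((l==i).astype(np.uint8),cv2.RETR_EXTERNAL,cv2.CHAIN_APPROX_NONE)[0],key=len).reshape(-1,2)
print(rect(ray(c,ct,.016)))
# corners from picked pixels (outer plate)
print((ray(c,[[247,17],[335,19],[322,249],[249,249]],.016)*1000).round(1))
k=(l==i); print(np.nanpercentile(z[k],[5,30,50,70,95]).round(4), np.nanmedian(z[k&(z>.0135)]),np.nanmedian(z[k&(z<.0135)]))
# screw heads/pocket floors 
f=k&(z<.0135); f=cv2.morphologyEx(f.astype(np.uint8),cv2.MORPH_OPEN,np.ones((5,5)))
nc,l,st,ce=cv2.connectedComponentsWithStats(f)
for i in range(1,nc):
    if st[i,4]>300:
        ct=max(cv2.findContours((l==i).astype(np.uint8),cv2.RETR_EXTERNAL,cv2.CHAIN_APPROX_NONE)[0],key=len).reshape(-1,2); print(ce[i].round(),st[i,4],rect(ray(c,ct,.011)))
E
python3 -m creep '[{"jaw":0.065,"xyz":[-0.24,0.05,0.02],"twist":-0.297},{"jaw":0.065,"xyz":[-0.24,0.05,0.02],"twist":-0.297},{"jaw":0.065,"xyz":[-0.24,0.05,0.02],"twist":-0.297},{"jaw":0.065,"xyz":[-0.24,0.05,0.02],"twist":-0.297},{"jaw":0.065,"xyz":[-0.24,0.05,0.02],"twist":-0.297}]'
python3 go.py .594 -.360 .12 17
python3 - <<'E'
from h import *
import pickle
c=camera("wrist");pickle.dump(dict(c),open("w3.pkl","wb")); cv2.imwrite("pics/w3.png",c["pixels"][...,::-1])
E
```

```text
[  247    17    89   233 18607] [287.7148385  129.60321384]
(array([507.6, -21.5]), array([236.2,  83.9]), 88.8)
[[ 468.9   97.    16. ]
 [ 551.6   95.3   16. ]
 [ 547.9 -140.    16. ]
 [ 464.7 -139.8   16. ]]
[0.0098 0.0109 0.0138 0.0154 0.0166] 0.015547018351187979 0.010714065913305836
[289.  56.] 1867 (array([509.4,  65. ]), array([35.7, 54.2]), 88.6)
[288. 100.] 1849 (array([508.5,  21.6]), array([36.2, 54.2]), 88.2)
[287. 143.] 1698 (array([507.8, -21.9]), array([36.3, 53.5]), 89.1)
[286. 184.] 1516 (array([507. , -65.4]), array([35.7, 53.7]), 89.9)
[285. 221.] 1364 (array([ 505.7, -108.6]), array([34.6, 54.4]), 89.9)
clock: 2.72
ee_pos: [0.5466, -0.3021, 0.2008]
tcp_rot: [[-0.288, 0.958, -0.001], [0.958, 0.288, -0.001], [-0.001, -0.001, -1.0]]
force: [-0.4, 0.4, -0.4]
grip_width: 0.761
t 2.73 pos [ 0.5466 -0.3021  0.2008] yaw 16.76 q7 0.92 grip 0.761 | xyz [-0.069   0.0288  0.0808] twist -0.0042
```

View pics/w3.png

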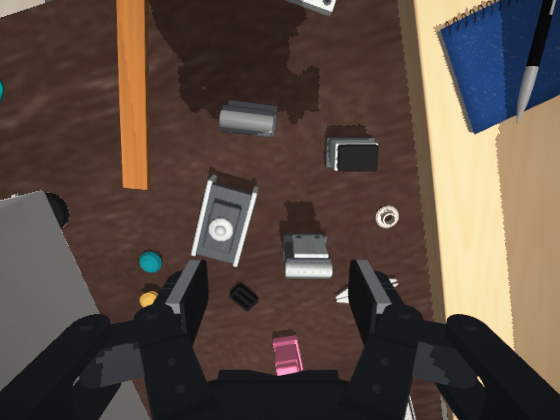

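Image up is roughly +y. It shows the plain anvil's roller at (248,120), the bumper with its black pad at (353,154), the yoke at (222,225), and the stop anvil with its roller at (308,268) and end plate on the +y side at (307,240). The pink bumper look-alike is at (287,353). I'll measure the parts and check an enlarged crop.

```bash
cat > meas.py <<'E'
import sys,pickle
from h import *
c=pickle.load(open(sys.argv[1],"rb"));W=world(c);z=W[...,2]
def show(nm,p,lo,hi,zp,rad=.05):
    k=((z>lo)&(z<hi)&(np.hypot(W[...,0]-p[0],W[...,1]-p[1])<rad)).astype(np.uint8)
    nc,l,st,ce=cv2.connectedComponentsWithStats(k)
    if nc<2: print(nm,"none");return
    i=1+np.argmax(st[1:,4]); P=W[l==i]
    ct=max(cv2.findContours((l==i).astype(np.uint8),cv2.RETR_EXTERNAL,cv2.CHAIN_APPROX_NONE)[0],key=len).reshape(-1,2)
    print(nm,ce[i].round(),st[i,4],"ray",rect(ray(c,ct,zp)),"cloud",rect(P),"z",np.percentile(P[:,2],[2,50,98]).round(4))
show("stop roller",(.594,-.361),.055,.070,.060)
show("stop plate",(.594,-.35),.073,.09,.078)
show("stop all",(.594,-.358),.05,.09,.060)
show("plain roller",(.503,-.25),.055,.07,.060)
show("bumper pad",(.605,-.253),.042,.055,.046)
show("yoke plates",(.505,-.357),.022,.032,.028,.06)
show("yoke block",(.505,-.357),.030,.06,.035,.06)
show("lath",(.387,-.252),.006,.02,.010,.12)
E
python3 meas.py w3.pkl
python3 - <<'E'
import cv2
a=cv2.imread("pics/w3.png")[90:290,180:400];cv2.imwrite("pics/w3c.png",cv2.resize(a,None,fx=3,fy=3,interpolation=cv2.INTER_CUBIC))
E
```

```text
stop roller [307. 268.] 909 ray (array([ 595.4, -362.9]), array([43.9, 21.1]), 16.7) cloud (array([ 595.9, -365.2]), array([43.5, 21.9]), 17.3) z [0.0553 0.0609 0.0643]
stop plate [310. 255.] 193 ray (array([ 588.8, -341.2]), array([29. ,  4.8]), 16.7) cloud (array([ 589.2, -342.1]), array([29.2,  4. ]), 16.6) z [0.0736 0.077  0.0788]
stop all [308. 261.] 1493 ray (array([ 592.9, -354.7]), array([43.8, 38.5]), 17.1) cloud (array([ 593.8, -358. ]), array([43.5, 37.3]), 16.4) z [0.0516 0.0618 0.078 ]
plain roller [246. 121.] 1370 ray (array([ 504. , -249.4]), array([43.6, 21.7]), 9.6) cloud (array([ 504.3, -249.7]), array([43.2, 22.1]), 9.9) z [0.0553 0.061  0.0643]
bumper pad [357. 158.] 1080 ray (array([ 606.6, -253. ]), array([36.3, 23.4]), 16.9) cloud (array([ 607.4, -253. ]), array([36.5, 23.9]), 16.7) z [0.0436 0.0455 0.047 ]
yoke plates [224. 221.] 2243 ray (array([ 505.5, -356.7]), array([49. , 84.3]), 0.5) cloud (array([ 505.2, -357.7]), array([49.4, 84. ]), 0.6) z [0.0251 0.0276 0.0292]
yoke block [221. 227.] 1357 ray (array([ 504.9, -357.1]), array([28.1, 51.8]), 0.7) cloud (array([ 504.9, -357.6]), array([28.1, 50.1]), 0.6) z [0.0328 0.037  0.0448]
lath [133.  91.] 5231 ray (array([ 390.5, -265.6]), array([ 27.9, 175.8]), 11.3) cloud (array([ 389.7, -265.5]), array([ 27.3, 176.8]), 11.5) z [0.0072 0.0096 0.0112]
```

View pics/w3c.png

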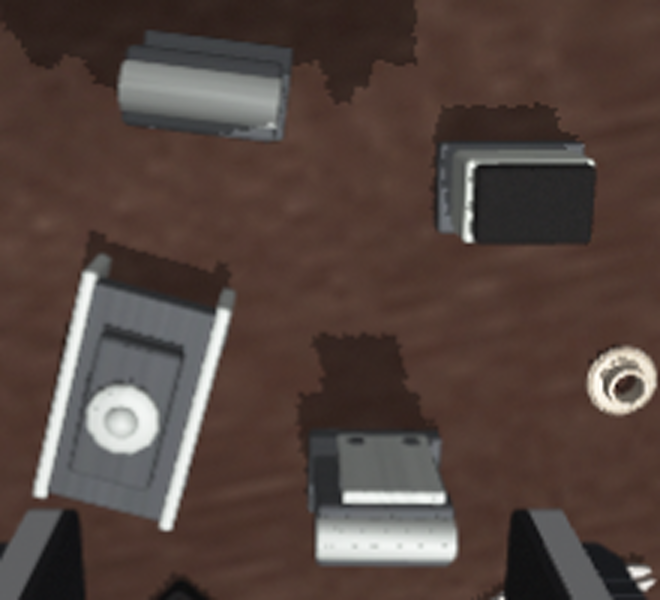

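Confirmed: the stop anvil centre is about (596,-364.5) mm with yaw 16.8°, and its sizes match (43.9 mm roller, 29 x 4 mm plate, top at 78 mm). The pink part is not wanted. Now I'll grasp it.

```bash
python3 go.py .596 -.3645 .12 16.8
python3 -m creep '[{"jaw":0.065,"xyz":[-0.074,0.028,0.04],"twist":0},{"jaw":0.065,"xyz":[-0.074,0.028,0.08],"twist":0},{"jaw":0.065,"xyz":[-0.074,0.028,0.08],"twist":0},{"jaw":0.065,"xyz":[-0.074,0.028,0.08],"twist":0}]'
python3 go.py .596 -.3645 .022 16.8
python3 - <<'E'
from h import *
import pickle
c=camera("wrist");pickle.dump(dict(c),open("w4.pkl","wb")); cv2.imwrite("pics/w4.png",c["pixels"][...,::-1])
E
python3 meas.py w4.pkl
```

```text
t 2.77 pos [ 0.5469 -0.2999  0.2008] yaw 16.87 q7 0.92 grip 0.759 | xyz [-0.0761  0.0283  0.0808] twist 0.0012
clock: 3.28
ee_pos: [0.5963, -0.3598, 0.1227]
tcp_rot: [[-0.293, 0.956, 0.001], [0.956, 0.293, 0.0], [-0.0, 0.001, -1.0]]
force: [-0.4, -0.4, 0.1]
grip_width: 0.757
t 3.27 pos [ 0.5963 -0.3598  0.1227] yaw 17.06 q7 0.99 grip 0.757 | xyz [-0.0044 -0.0018  0.1007] twist 0.0045
stop roller [274. 231.] 1957 ray (array([ 595.8, -363.6]), array([43.9, 21.5]), 15.7) cloud (array([ 596.1, -365.2]), array([43.9, 22. ]), 15.4) z [0.0554 0.0611 0.0643]
stop plate [274. 206.] 411 ray (array([ 589.2, -341.5]), array([29.5,  5.3]), 15.4) cloud (array([ 589.5, -342.4]), array([29.8,  4.4]), 16.1) z [0.0732 0.0773 0.0787]
stop all [274. 230.] 2127 ray (array([ 595.5, -363. ]), array([43.9, 23.3]), 17.0) cloud (array([ 596.1, -365.2]), array([43.8, 22.2]), 16.0) z [0.0515 0.0606 0.0643]
plain roller [178.  11.] 1784 ray (array([ 506.4, -256.5]), array([45.3, 13.6]), 16.2) cloud (array([ 506. , -256.4]), array([44.8, 13.9]), 18.6) z [0.0553 0.0602 0.0642]
bumper pad [344.  66.] 2369 ray (array([ 607. , -253.4]), array([35.8, 23.6]), 17.4) cloud (array([ 607.3, -253.1]), array([36.1, 23.8]), 17.1) z [0.0437 0.0456 0.047 ]
yoke plates [163. 167.] 4605 ray (array([ 506.5, -356.9]), array([50.7, 83.9]), 0.8) cloud (array([ 505.6, -357.4]), array([50.6, 83.8]), 0.7) z [0.0241 0.0275 0.0295]
yoke block [155. 173.] 2926 ray (array([ 506. , -357.1]), array([29.7, 51.3]), 0.7) cloud (array([ 505.4, -357.5]), array([28.8, 50.3]), 0.9) z [0.0317 0.0369 0.0447]
lath [38. 61.] 4620 ray (array([ 400.1, -309.6]), array([28.9, 86.4]), 11.3) cloud (array([ 398.6, -309.7]), array([27.8, 87.2]), 11.5) z [0.0068 0.0096 0.0111]
```

View pics/w4.png

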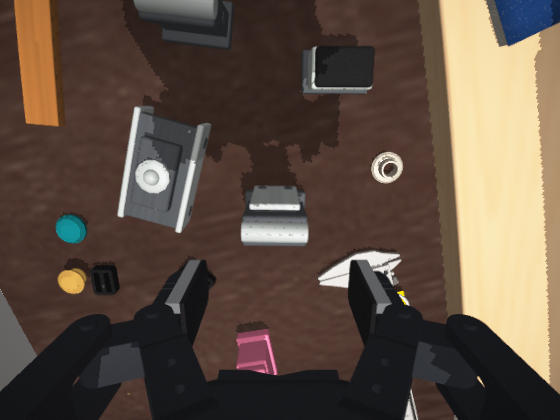

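Run:
```python
from h import *
import pickle
c=pickle.load(open("w4.pkl","rb"))
print((ray(c,[[322,280],[355,254],[388,167],[272,330],[240,345]],.012)*1000).round())
```

```text
[[ 653. -413.   12.]
 [ 671. -382.   12.]
 [ 669. -306.   12.]
 [ 627. -475.   12.]
 [ 603. -499.   12.]]
```

```bash
python3 -m creep '[{"jaw":0.065,"xyz":[-0.002,-0.001,0.04],"twist":0},{"jaw":0.065,"xyz":[-0.002,-0.001,0.08],"twist":0},{"jaw":0.065,"xyz":[-0.002,-0.001,0.1],"twist":0},{"jaw":0.065,"xyz":[-0.002,-0.001,0.1],"twist":0}]'; python3 go.py .596 -.3645 .022 16.8
python3 -m creep '[{"jaw":0.03,"xyz":[0,0,0],"twist":0},{"jaw":0.03,"xyz":[0,0,0],"twist":0},{"jaw":0.03,"xyz":[0,0,0],"twist":0},{"jaw":0.03,"xyz":[0,0,0],"twist":0}]'; python3 go.py .596 -.3645 .022 16.8
```

```text
clock: 3.82
ee_pos: [0.5954, -0.3631, 0.0219]
tcp_rot: [[-0.292, 0.956, -0.0], [0.956, 0.292, 0.0], [0.0, -0.0, -1.0]]
force: [0.4, 0.3, 0.4]
grip_width: 0.76
t 3.83 pos [ 0.5954 -0.3631  0.0219] yaw 16.99 q7 1.03 grip 0.76 | xyz [-0.0015  0.0002 -0.0001] twist 0.0034
clock: 4.32
ee_pos: [0.5961, -0.3642, 0.0237]
tcp_rot: [[-0.292, 0.957, 0.002], [0.957, 0.292, -0.001], [-0.002, 0.002, -1.0]]
force: [-0.3, 0.7, 6.1]
grip_width: 0.509
t 4.33 pos [ 0.5961 -0.3642  0.0237] yaw 16.96 q7 1.03 grip 0.509 | xyz [-0.0002 -0.0002  0.0017] twist 0.0028
```

```bash
python3 -m creep '[{"jaw":0.03,"xyz":[0,0,-0.03],"twist":0},{"jaw":0.03,"xyz":[0,0,-0.09],"twist":0},{"jaw":0.03,"xyz":[0,0,-0.1],"twist":0},{"jaw":0.03,"xyz":[0,0,-0.1],"twist":0}]'; python3 go.py .5095 .0645 .12 -1.2
```

```text
clock: 4.82
ee_pos: [0.5956, -0.3637, 0.1226]
tcp_rot: [[-0.292, 0.956, 0.002], [0.956, 0.292, -0.001], [-0.001, 0.001, -1.0]]
force: [0.0, 0.7, -5.4]
grip_width: 0.51
t 4.83 pos [ 0.5956 -0.3637  0.1226] yaw 16.96 q7 1.0 grip 0.51 | xyz [0.4347 0.0426 0.0022] twist 0.317
```

```bash
python3 -m creep '[{"jaw":0.03,"xyz":[0.435,0.0425,0],"twist":0.05},{"jaw":0.03,"xyz":[0.435,0.0425,0],"twist":0.15},{"jaw":0.03,"xyz":[0.435,0.0425,0],"twist":0.25},{"jaw":0.03,"xyz":[0.435,0.0425,0],"twist":0.317},{"jaw":0.03,"xyz":[0.435,0.0425,0],"twist":0.317},{"jaw":0.03,"xyz":[0.435,0.0425,0],"twist":0.317},{"jaw":0.03,"xyz":[0.435,0.0425,0],"twist":0.317},{"jaw":0.03,"xyz":[0.435,0.0425,0],"twist":0.317}]'; 
python3 -m creep '[{"jaw":0.03,"xyz":[0,0,0],"twist":0},{"jaw":0.03,"xyz":[0,0,0],"twist":0}]'; python3 go.py .5095 .0645 .12 -1.2
python3 - <<'E'
from h import *
import pickle
for n in ["wrist","top","side"]:
    c=camera(n);pickle.dump(dict(c),open(f"{n}5.pkl","wb")); cv2.imwrite(f"pics/{n}5.png",c["pixels"][...,::-1])
E
```

```text
clock: 5.82
ee_pos: [0.5072, 0.0701, 0.1202]
tcp_rot: [[0.013, 1.0, -0.003], [1.0, -0.013, 0.001], [0.001, -0.003, -1.0]]
force: [0.6, -2.3, -4.0]
grip_width: 0.504
clock: 6.08
ee_pos: [0.509, 0.0634, 0.1211]
tcp_rot: [[0.023, 1.0, -0.0], [1.0, -0.023, -0.001], [-0.001, -0.0, -1.0]]
force: [0.1, 0.4, -3.9]
grip_width: 0.507
t 6.08 pos [0.509  0.0634 0.1211] yaw -1.32 q7 0.12 grip 0.507 | xyz [0.0011 0.0005 0.0011] twist -0.002
```

View pics/wrist5.png

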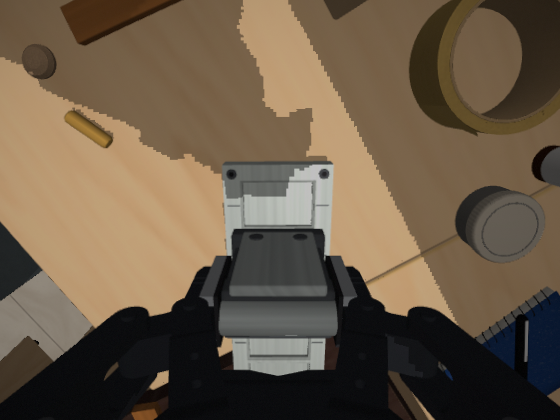

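The anvil hangs over the left pocket, which is at about (278,205). The roller is at (278,318) with the plate facing the outer end. Next I'll measure the roller and plate in the hand against the pocket.

Run:
```python
from h import *
import pickle
c=pickle.load(open("wrist5.pkl","rb"));W=world(c);z=W[...,2];u,v=np.meshgrid(np.arange(560),np.arange(420))
m=(u>215)&(u<340)&(v>225)&(v<350)&(abs(W[...,0]-.509)<.024)&(z>.12)
print(np.percentile(z[m],[5,50,95,100]).round(4))
for nm,lo,hi in [("plate top",z[m].max()-.004,9),("roller",.156,.167)]:
    k=m&(z>lo)&(z<hi); print(nm,k.sum(),rect(W[k]),W[k][:,2].max())
k=m&(z>.1605)&(z<.166)&(W[...,1]<.075);print("ridge",np.median(W[k],0),np.polyfit(W[k][:,0],W[k][:,1],1))
hsv=cv2.cvtColor(c["pixels"],cv2.COLOR_RGB2HSV)
# bed end edge and sides
b=((z>.0095)&(z<.02)&(hsv[...,1]<60)&(abs(W[...,0]-.509)<.06)&(W[...,1]>.02)&(W[...,1]<.11)&(v<330))
print("bed",rect(W[b]),W[b].min(0),W[b].max(0))
f=b&(z<.0135)&(abs(W[...,0]-.509)<.03);f=cv2.morphologyEx(f.astype(np.uint8),cv2.MORPH_OPEN,np.ones((5,5)))>0
print("floor",rect(W[f]),np.percentile(W[f][:,0],[1,99]),np.percentile(W[f][:,1],[1,99]))
```

```text
[0.1359 0.1591 0.1749 0.1947]
plate top 14 (array([509.8,  81.2]), array([ 1.8, 32. ]), 88.7) 0.19471328598064888
roller 5347 (array([509.7,  70.9]), array([36.4, 46.5]), 88.6) 0.16699287673713728
ridge [0.50962795 0.06277485 0.16093209] [-0.02799454  0.07709677]
bed (array([508.9,  58.3]), array([76.6, 84.1]), 89.0) [0.46629118 0.02047718 0.00950053] [0.55133952 0.09729849 0.01877386]
floor (array([508.8,  63.6]), array([35.6, 54. ]), 88.6) [0.48261168 0.53450308] [0.04615656 0.08077768]
```

```bash
python3 -m creep '[{"jaw":0.03,"xyz":[0.001,0,0.04],"twist":0},{"jaw":0.03,"xyz":[0.001,0,0.068],"twist":0},{"jaw":0.03,"xyz":[0.001,0,0.074],"twist":0},{"jaw":0.03,"xyz":[0.001,0,0.079],"twist":0},{"jaw":0.03,"xyz":[0.001,0,0.083],"twist":0},{"jaw":0.03,"xyz":[0.001,0,0.085],"twist":0},{"jaw":0.03,"xyz":[0.001,0,0.085],"twist":0}]'; 
python3 go.py .5095 .0645 .0345 -1.2
```

```text
clock: 7.1
ee_pos: [0.5091, 0.0659, 0.0367]
tcp_rot: [[0.021, 1.0, 0.0], [1.0, -0.021, 0.0], [0.0, 0.0, -1.0]]
force: [-1.0, -0.2, -3.4]
grip_width: 0.507
t 7.1 pos [0.5091 0.0659 0.0367] yaw -1.2 q7 0.2 grip 0.507 | xyz [-0.0014  0.0004  0.0022] twist 0.0
```

```bash
python3 -m creep '[{"jaw":0.03,"xyz":[-0.001,0,0],"twist":0},{"jaw":0.03,"xyz":[-0.001,0,0.002],"twist":0},{"jaw":0.03,"xyz":[-0.001,0,0.003],"twist":0},{"jaw":0.03,"xyz":[-0.001,0,0.003],"twist":0}]'; 
python3 go.py .5095 .0645 .0345 -1.2
```

```text
clock: 7.6
ee_pos: [0.5092, 0.0648, 0.0346]
tcp_rot: [[0.021, 1.0, 0.001], [1.0, -0.021, 0.001], [0.001, 0.001, -1.0]]
force: [-7.5, -0.7, 30.5]
grip_width: 0.508
t 7.6 pos [0.5092 0.0648 0.0346] yaw -1.22 q7 0.21 grip 0.508 | xyz [-0.0003  0.0003  0.0001] twist -0.0004
```

```bash
python3 -m creep '[{"jaw":0.065,"xyz":[0,0,-0.001],"twist":0},{"jaw":0.065,"xyz":[0,0,-0.001],"twist":0},{"jaw":0.065,"xyz":[0,0,-0.001],"twist":0},{"jaw":0.065,"xyz":[0,0,-0.04],"twist":0},{"jaw":0.065,"xyz":[0,0,-0.1],"twist":0},{"jaw":0.065,"xyz":[0,0,-0.1],"twist":0}]'
python3 - <<'E'
from h import *
import pickle
c=camera("wrist");pickle.dump(dict(c),open("w6.pkl","wb")); cv2.imwrite("pics/w6.png",c["pixels"][...,::-1])
W=world(c);z=W[...,2]
k=(z>.07)&(z<.078)&(abs(W[...,0]-.509)<.03)&(W[...,1]<.085)&(W[...,1]>.04); print("roller",rect(W[k]),W[k][:,2].max())
k=(z>.084)&(z<.1)&(abs(W[...,0]-.509)<.03)&(abs(W[...,1]-.08)<.04); print("plate",rect(W[k]),np.percentile(W[k][:,2],98))
E
python3 go.py .504 -.2497 .12 9.8
```

```text
clock: 8.35
ee_pos: [0.5107, 0.0651, 0.1367]
tcp_rot: [[0.021, 1.0, 0.005], [1.0, -0.021, 0.002], [0.002, 0.005, -1.0]]
force: [0.4, 0.3, -0.8]
grip_width: 0.758
roller (array([509.2,  63.9]), array([13. , 43.8]), 89.0) 0.07613761973847478
plate (array([510.1,  87.7]), array([ 4.4, 29.5]), 88.7) 0.08983441663449127
t 8.4 pos [0.5098 0.0653 0.1349] yaw -1.18 q7 0.12 grip 0.76 | xyz [-0.3151  0.0007  0.0145] twist -0.1916
```

View pics/w6.png

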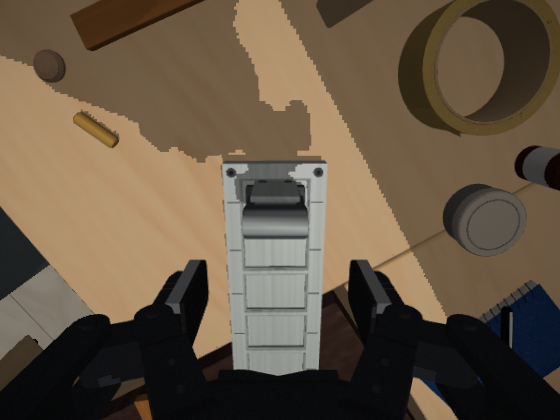

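The stop anvil is seated (roller at 0.5092, 0.0639; tops at 75 and 89 mm, as expected). In the picture it is at (275,215), inside its pocket. Next is the plain anvil.

```bash
python3 -m creep '[{"jaw":0.065,"xyz":[-0.315,0.0005,0.014],"twist":-0.19},{"jaw":0.065,"xyz":[-0.315,0.0005,0.014],"twist":-0.19},{"jaw":0.065,"xyz":[-0.315,0.0005,0.014],"twist":-0.19},{"jaw":0.065,"xyz":[-0.315,0.0005,0.014],"twist":-0.19},{"jaw":0.065,"xyz":[-0.315,0.0005,0.014],"twist":-0.19},{"jaw":0.065,"xyz":[-0.315,0.0005,0.014],"twist":-0.19},{"jaw":0.065,"xyz":[-0.315,0.0005,0.014],"twist":-0.19},{"jaw":0.065,"xyz":[-0.315,0.0005,0.014],"twist":-0.19}]'
python3 - <<'E'
from h import *
import pickle
c=camera("wrist");pickle.dump(dict(c),open("w7.pkl","wb")); cv2.imwrite("pics/w7.png",c["pixels"][...,::-1])
E
python3 meas.py w7.pkl | grep plain
python3 go.py .5041 -.2498 .022 9.8
```

```text
clock: 9.4
ee_pos: [0.503, -0.2486, 0.119]
tcp_rot: [[-0.17, 0.985, -0.001], [0.985, 0.17, 0.001], [0.001, -0.001, -1.0]]
force: [0.2, 0.7, 0.5]
grip_width: 0.76
plain roller [278. 227.] 2065 ray (array([ 503.6, -247.6]), array([44.2, 21.3]), 9.8) cloud (array([ 503.9, -249.4]), array([43.9, 21.9]), 9.9) z [0.0553 0.061  0.0642]
t 9.45 pos [ 0.5032 -0.2486  0.1192] yaw 9.8 q7 0.84 grip 0.765 | xyz [-0.0014  0.0008  0.0972] twist -0.0
```

View pics/w7.png

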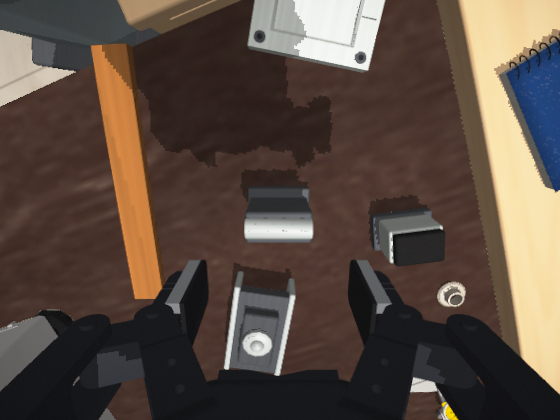

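Plain anvil at (279,225), centred between the jaws and clear of the neighbours. Descend and grip.

```bash
python3 -m creep '[{"jaw":0.065,"xyz":[-0.001,0.001,0.04],"twist":0},{"jaw":0.065,"xyz":[-0.001,0.001,0.08],"twist":0},{"jaw":0.065,"xyz":[-0.001,0.001,0.097],"twist":0},{"jaw":0.065,"xyz":[-0.001,0.001,0.097],"twist":0},{"jaw":0.03,"xyz":[-0.001,0.001,0.097],"twist":0},{"jaw":0.03,"xyz":[-0.001,0.001,0.097],"twist":0},{"jaw":0.03,"xyz":[-0.001,0.001,0.097],"twist":0},{"jaw":0.03,"xyz":[-0.001,0.001,0.097],"twist":0}]'
python3 go.py .5041 -.2498 .022 9.8
python3 -m creep '[{"jaw":0.03,"xyz":[0,0,-0.03],"twist":0},{"jaw":0.03,"xyz":[0,0,-0.08],"twist":0},{"jaw":0.03,"xyz":[0,0,-0.08],"twist":0}]'; python3 go.py .506 -.108 .102 -1.2
```

```text
clock: 10.45
ee_pos: [0.5047, -0.2512, 0.024]
tcp_rot: [[-0.168, 0.986, 0.002], [0.986, 0.168, -0.001], [-0.001, 0.002, -1.0]]
force: [-2.0, 1.0, 8.4]
grip_width: 0.506
t 10.45 pos [ 0.5047 -0.2512  0.024 ] yaw 9.68 q7 0.91 grip 0.506 | xyz [ 0.0015 -0.0004  0.002 ] twist -0.002
clock: 10.82
ee_pos: [0.5058, -0.2517, 0.1063]
tcp_rot: [[-0.168, 0.986, 0.006], [0.986, 0.168, -0.002], [-0.003, 0.005, -1.0]]
force: [-0.5, 0.5, -3.4]
grip_width: 0.508
t 10.82 pos [ 0.5058 -0.2517  0.1063] yaw 9.68 q7 0.86 grip 0.508 | xyz [0.1417 0.0243 0.0041] twist 0.1899
```

```bash
python3 -m creep '[{"jaw":0.03,"xyz":[0.14,0.024,0],"twist":0.19},{"jaw":0.03,"xyz":[0.14,0.024,0],"twist":0.19},{"jaw":0.03,"xyz":[0.14,0.024,0],"twist":0.19},{"jaw":0.03,"xyz":[0.14,0.024,0],"twist":0.19},{"jaw":0.03,"xyz":[0.14,0.024,0],"twist":0.19},{"jaw":0.03,"xyz":[0.14,0.024,0],"twist":0.19}]'
python3 go.py .506 -.1095 .036 -1.2;  python3 - <<'E'
from h import *
import pickle
c=camera("wrist");pickle.dump(dict(c),open("w8.pkl","wb")); cv2.imwrite("pics/w8.png",c["pixels"][...,::-1])
W=world(c);z=W[...,2]
b=(z>.0095)&(z<.0135)&(abs(W[...,0]-.507)<.03)&(W[...,1]>-.15)&(W[...,1]<-.0)
f=cv2.morphologyEx(b.astype(np.uint8),cv2.MORPH_OPEN,np.ones((5,5)))
nc,l,st,ce=cv2.connectedComponentsWithStats(f)
for i in range(1,nc):
    if st[i,4]>300: print(ce[i].round(),st[i,4],rect(W[l==i]))
k=(z>.138)&(z<.155)&(abs(W[...,0]-.506)<.024)&(W[...,1]>-.13)&(W[...,1]<-.09); print("roller",rect(W[k]),np.percentile(W[k][:,2],99))
E
```

```text
clock: 11.58
ee_pos: [0.504, -0.1102, 0.1025]
tcp_rot: [[0.023, 1.0, 0.0], [1.0, -0.023, -0.0], [-0.0, 0.0, -1.0]]
force: [0.6, -0.7, -3.4]
grip_width: 0.503
t 11.57 pos [ 0.504  -0.1102  0.1025] yaw -1.31 q7 0.49 grip 0.503 | xyz [0.0008 0.002  0.0665] twist -0.002
[255.  77.] 1162 (array([495.9, -21.2]), array([36.1, 29.8]), 89.2)
[294.  88.] 1954 (array([513.3, -21.4]), array([35.3, 43. ]), 88.8)
[279. 151.] 3129 (array([506.8, -64.9]), array([36.2, 54.3]), 88.8)
[280. 204.] 2375 (array([ 506.2, -104.8]), array([29.1, 54. ]), 88.6)
roller (array([ 505.8, -109.1]), array([24.3, 48. ]), 88.9) 0.15327994612838808
```

View pics/w8.png

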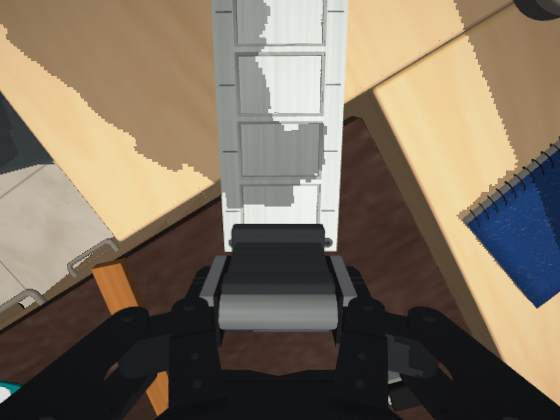

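```bash
python3 -m creep '[{"jaw":0.03,"xyz":[0.001,0.0015,0.03],"twist":0},{"jaw":0.03,"xyz":[0.001,0.0015,0.05],"twist":0},{"jaw":0.03,"xyz":[0.001,0.0015,0.056],"twist":0},{"jaw":0.03,"xyz":[0.001,0.0015,0.06],"twist":0},{"jaw":0.03,"xyz":[0.001,0.0015,0.064],"twist":0},{"jaw":0.03,"xyz":[0.001,0.0015,0.067],"twist":0},{"jaw":0.03,"xyz":[0.001,0.0015,0.067],"twist":0}]'
python3 go.py .506 -.1095 .035 -1.2
```

```text
clock: 12.5
ee_pos: [0.5057, -0.1079, 0.0355]
tcp_rot: [[0.021, 1.0, 0.0], [1.0, -0.021, 0.0], [0.0, 0.0, -1.0]]
force: [-0.5, 0.8, -2.7]
grip_width: 0.508
t 12.5 pos [ 0.5057 -0.1079  0.0355] yaw -1.2 q7 0.55 grip 0.508 | xyz [-0.0016  0.0004  0.0005] twist -0.0
```

```bash
python3 -m creep '[{"jaw":0.03,"xyz":[-0.001,0,0],"twist":0},{"jaw":0.03,"xyz":[-0.001,0,0.001],"twist":0},{"jaw":0.03,"xyz":[-0.001,0,0.002],"twist":0},{"jaw":0.03,"xyz":[-0.001,0,0.002],"twist":0}]'
python3 go.py .506 -.1095 .035 -1.2
```

```text
clock: 13.0
ee_pos: [0.5058, -0.1091, 0.0349]
tcp_rot: [[0.021, 1.0, 0.001], [1.0, -0.021, 0.001], [0.001, 0.001, -1.0]]
force: [-8.7, 2.4, 35.8]
grip_width: 0.508
t 13.0 pos [ 0.5058 -0.1091  0.0349] yaw -1.23 q7 0.55 grip 0.508 | xyz [-0.0004  0.0002 -0.0001] twist -0.0005
```

```bash
python3 -m creep '[{"jaw":0.065,"xyz":[0,0,-0.001],"twist":0},{"jaw":0.065,"xyz":[0,0,-0.001],"twist":0},{"jaw":0.065,"xyz":[0,0,-0.001],"twist":0},{"jaw":0.065,"xyz":[0,0,-0.04],"twist":0},{"jaw":0.065,"xyz":[0,0,-0.09],"twist":0},{"jaw":0.065,"xyz":[0,0,-0.09],"twist":0}]'
python3 - <<'E'
from h import *
c=camera("wrist"); cv2.imwrite("pics/w9.png",c["pixels"][...,::-1])
W=world(c);z=W[...,2]
k=(z>.07)&(z<.078)&(abs(W[...,0]-.509)<.03)&(abs(W[...,1]+.108)<.02); print("roller",rect(W[k]),np.percentile(W[k][:,2],98))
E
python3 go.py .607 -.2532 .11 16.8
```

```text
clock: 13.75
ee_pos: [0.5071, -0.1092, 0.1262]
tcp_rot: [[0.021, 1.0, 0.005], [1.0, -0.021, -0.0], [-0.0, 0.005, -1.0]]
force: [0.6, 0.4, -1.6]
grip_width: 0.766
roller (array([ 506. , -107.3]), array([13.7, 43.7]), 88.8) 0.07542272672594294
t 13.8 pos [ 0.5064 -0.1088  0.1246] yaw -1.18 q7 0.47 grip 0.761 | xyz [-0.1423  0.1036  0.0148] twist -0.3138
```

```bash
python3 -m creep '[{"jaw":0.065,"xyz":[-0.144,0.103,0.014],"twist":-0.314},{"jaw":0.065,"xyz":[-0.144,0.103,0.014],"twist":-0.314},{"jaw":0.065,"xyz":[-0.144,0.103,0.014],"twist":-0.314},{"jaw":0.065,"xyz":[-0.144,0.103,0.014],"twist":-0.314},{"jaw":0.065,"xyz":[-0.144,0.103,0.014],"twist":-0.314},{"jaw":0.065,"xyz":[-0.144,0.103,0.014],"twist":-0.314}]'
python3 - <<'E'
from h import *
import pickle
c=camera("wrist");pickle.dump(dict(c),open("w10.pkl","wb")); cv2.imwrite("pics/w10.png",c["pixels"][...,::-1])
E
python3 meas.py w10.pkl | grep bumper
python3 go.py .607 -.2532 .012 16.8
```

```text
clock: 14.55
ee_pos: [0.6053, -0.2538, 0.1091]
tcp_rot: [[-0.29, 0.957, -0.001], [0.957, 0.29, 0.001], [0.001, -0.0, -1.0]]
force: [-0.3, 0.6, 0.2]
grip_width: 0.762
bumper pad [280. 224.] 1868 ray (array([ 606.9, -252. ]), array([35.5, 24.5]), 16.8) cloud (array([ 607.1, -252.8]), array([36.1, 24.2]), 17.5) z [0.0433 0.0455 0.0468]
t 14.6 pos [ 0.6055 -0.2538  0.1094] yaw 16.85 q7 0.88 grip 0.763 | xyz [0.0001 0.0016 0.0974] twist 0.0009
```

View pics/w10.png

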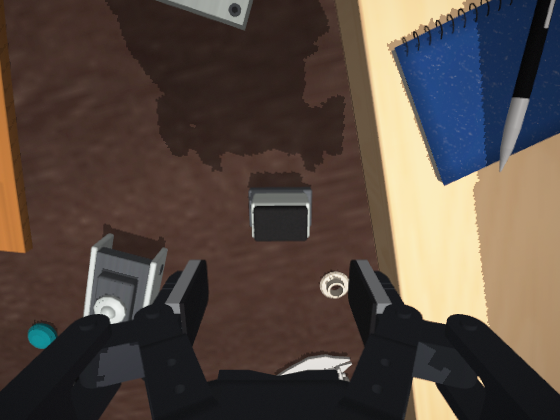

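The bumper with the black pad is at (280,215). The fingers clear the nut at (335,285) and the board edge at (365,200).

```bash
python3 -m creep '[{"jaw":0.06,"xyz":[0.001,0.0015,0.04],"twist":0},{"jaw":0.06,"xyz":[0.001,0.0015,0.08],"twist":0},{"jaw":0.06,"xyz":[0.001,0.0015,0.096],"twist":0},{"jaw":0.06,"xyz":[0.001,0.0015,0.096],"twist":0},{"jaw":0.03,"xyz":[0.001,0.0015,0.096],"twist":0},{"jaw":0.03,"xyz":[0.001,0.0015,0.096],"twist":0},{"jaw":0.03,"xyz":[0.001,0.0015,0.096],"twist":0},{"jaw":0.03,"xyz":[0.001,0.0015,0.096],"twist":0}]'
python3 go.py .607 -.2532 .012 16.8
python3 -m creep '[{"jaw":0.03,"xyz":[0,0,-0.03],"twist":0},{"jaw":0.03,"xyz":[0,0,-0.09],"twist":0},{"jaw":0.03,"xyz":[0,0,-0.11],"twist":0},{"jaw":0.03,"xyz":[0,0,-0.11],"twist":0}]'; python3 go.py .5078 -.0218 .115 -1.2
```

```text
clock: 15.6
ee_pos: [0.6077, -0.2541, 0.0154]
tcp_rot: [[-0.289, 0.957, 0.002], [0.957, 0.289, -0.001], [-0.001, 0.002, -1.0]]
force: [-1.2, 1.1, 8.8]
grip_width: 0.457
t 15.6 pos [ 0.6077 -0.2541  0.0154] yaw 16.78 q7 0.92 grip 0.457 | xyz [ 0.001  -0.0004  0.0033] twist -0.0003
clock: 16.1
ee_pos: [0.6075, -0.2538, 0.1252]
tcp_rot: [[-0.289, 0.957, 0.003], [0.957, 0.289, -0.001], [-0.001, 0.003, -1.0]]
force: [-0.2, 0.8, -3.1]
grip_width: 0.455
t 16.1 pos [ 0.6075 -0.2538  0.1252] yaw 16.8 q7 0.88 grip 0.455 | xyz [ 0.2509 -0.0284  0.0098] twist 0.3141
```

```bash
python3 -m creep '[{"jaw":0.03,"xyz":[0.25,-0.0284,0],"twist":0.314},{"jaw":0.03,"xyz":[0.25,-0.0284,0],"twist":0.314},{"jaw":0.03,"xyz":[0.25,-0.0284,0],"twist":0.314},{"jaw":0.03,"xyz":[0.25,-0.0284,0],"twist":0.314},{"jaw":0.03,"xyz":[0.25,-0.0284,0],"twist":0.314},{"jaw":0.03,"xyz":[0.25,-0.0284,0],"twist":0.314},{"jaw":0.03,"xyz":[0.25,-0.0284,0],"twist":0.314}]'
python3 go.py .508 -.0228 .0264 -1.2;  python3 - <<'E'
from h import *
c=camera("wrist"); cv2.imwrite("pics/w11.png",c["pixels"][...,::-1])
W=world(c);z=W[...,2]
b=(z>.0095)&(z<.0135)&(abs(W[...,0]-.507)<.03)&(W[...,1]>-.15)&(W[...,1]<.09)
f=cv2.morphologyEx(b.astype(np.uint8),cv2.MORPH_OPEN,np.ones((5,5)))
nc,l,st,ce=cv2.connectedComponentsWithStats(f)
for i in range(1,nc):
    if st[i,4]>300: print(ce[i].round(),st[i,4],rect(W[l==i]))
k=(z>.152)&(z<.162)&(abs(W[...,0]-.506)<.0185)&(abs(W[...,1]+.022)<.025); print("pad",rect(W[k]),np.percentile(W[k][:,2],99))
E
```

```text
clock: 16.98
ee_pos: [0.5074, -0.0238, 0.1231]
tcp_rot: [[0.023, 1.0, -0.0], [1.0, -0.023, -0.001], [-0.001, -0.0, -1.0]]
force: [-0.0, -0.4, -2.5]
grip_width: 0.453
t 16.98 pos [ 0.5074 -0.0238  0.1231] yaw -1.3 q7 0.31 grip 0.453 | xyz [0.0011 0.0006 0.0967] twist -0.0017
[278. 146.] 2753 (array([508.2,  21.1]), array([36.2, 54.3]), 88.7)
[277. 203.] 2457 (array([507.5, -22.5]), array([35.7, 54.1]), 88.9)
pad (array([506., -22.]), array([24.7, 37.1]), 89.3) 0.16155853039533705
```

View pics/w11.png

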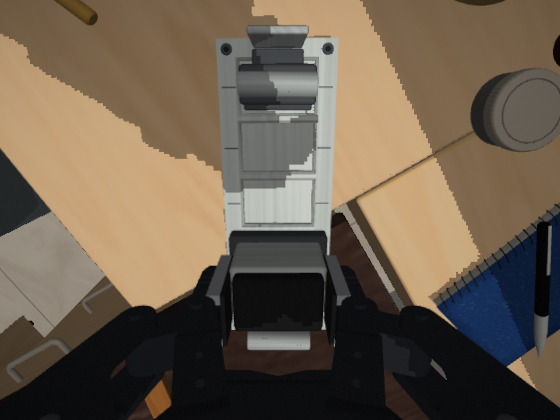

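Bumper over the middle pocket: pad y −22 mm, pocket floor y −22.2 mm. Lower it.

```bash
python3 -m creep '[{"jaw":0.03,"xyz":[0,0,0.04],"twist":0},{"jaw":0.03,"xyz":[0,0,0.078],"twist":0},{"jaw":0.03,"xyz":[0,0,0.086],"twist":0},{"jaw":0.03,"xyz":[0,0,0.09],"twist":0},{"jaw":0.03,"xyz":[0,0,0.094],"twist":0},{"jaw":0.03,"xyz":[0,0,0.097],"twist":0},{"jaw":0.03,"xyz":[0,0,0.097],"twist":0},{"jaw":0.03,"xyz":[0,0,0.097],"twist":0}]'
python3 go.py .508 -.0228 .0264 -1.2
```

```text
clock: 18.02
ee_pos: [0.5075, -0.0225, 0.0268]
tcp_rot: [[0.021, 1.0, 0.0], [1.0, -0.021, 0.0], [0.0, 0.0, -1.0]]
force: [0.6, 0.2, -2.1]
grip_width: 0.454
t 18.02 pos [ 0.5075 -0.0225  0.0268] yaw -1.2 q7 0.41 grip 0.454 | xyz [-0.0003  0.0005  0.0004] twist -0.0001
```

```bash
python3 -m creep '[{"jaw":0.03,"xyz":[0,0,0.001],"twist":0},{"jaw":0.03,"xyz":[0,0,0.002],"twist":0},{"jaw":0.03,"xyz":[0,0,0.002],"twist":0}]'
python3 go.py .508 -.0228 .0264 -1.2
```

```text
clock: 18.4
ee_pos: [0.5075, -0.0225, 0.0262]
tcp_rot: [[0.021, 1.0, 0.001], [1.0, -0.021, 0.001], [0.001, 0.001, -1.0]]
force: [-11.2, 2.4, 47.0]
grip_width: 0.461
t 18.4 pos [ 0.5075 -0.0225  0.0262] yaw -1.22 q7 0.41 grip 0.461 | xyz [-0.0003  0.0005 -0.0002] twist -0.0004
```

```bash
python3 -m creep '[{"jaw":0.065,"xyz":[0,0,-0.001],"twist":0},{"jaw":0.065,"xyz":[0,0,-0.001],"twist":0},{"jaw":0.065,"xyz":[0,0,-0.001],"twist":0},{"jaw":0.065,"xyz":[0,0,-0.04],"twist":0},{"jaw":0.065,"xyz":[0,0,-0.1],"twist":0},{"jaw":0.065,"xyz":[0,0,-0.13],"twist":0},{"jaw":0.065,"xyz":[0,0,-0.13],"twist":0}]'; 
python3 go.py .387 -.2525 .14 11.4
```

```text
clock: 19.27
ee_pos: [0.5083, -0.0223, 0.1562]
tcp_rot: [[0.021, 1.0, 0.003], [1.0, -0.021, 0.001], [0.001, 0.003, -1.0]]
force: [-0.8, 0.3, -0.9]
grip_width: 0.761
t 19.27 pos [ 0.5083 -0.0223  0.1562] yaw -1.18 q7 0.28 grip 0.761 | xyz [-0.2326 -0.1166  0.0157] twist -0.2196
```

```bash
python3 -m creep '[{"jaw":0.055,"xyz":[-0.23,-0.117,-0.04],"twist":-0.22},{"jaw":0.055,"xyz":[-0.23,-0.117,-0.04],"twist":-0.22},{"jaw":0.055,"xyz":[-0.23,-0.117,-0.04],"twist":-0.22},{"jaw":0.055,"xyz":[-0.23,-0.117,-0.04],"twist":-0.22},{"jaw":0.055,"xyz":[-0.23,-0.117,-0.04],"twist":-0.22},{"jaw":0.055,"xyz":[-0.23,-0.117,-0.04],"twist":-0.22},{"jaw":0.055,"xyz":[-0.23,-0.117,-0.04],"twist":-0.22},{"jaw":0.055,"xyz":[-0.23,-0.117,-0.04],"twist":-0.22}]'
cat > lath.py <<'E'
import sys
from h import *
# lath outline by brown mask; argv: png name, plane z, zlo, zhi
c=camera(sys.argv[2] if len(sys.argv)>2 else "wrist"); cv2.imwrite(sys.argv[1],c["pixels"][...,::-1])
W=world(c);z=W[...,2];hsv=cv2.cvtColor(c["pixels"],cv2.COLOR_RGB2HSV)
zp=float(sys.argv[3]) if len(sys.argv)>3 else .01
m=((hsv[...,1]>120)&(hsv[...,0]<18)&(hsv[...,2]>70)&(abs(z-zp)<.006)).astype(np.uint8)
m=cv2.morphologyEx(m,cv2.MORPH_OPEN,np.ones((3,3)))
nc,l,st,ce=cv2.connectedComponentsWithStats(m)
for i in range(1,nc):
    if st[i,4]>(400 if len(sys.argv)<3 else 60):
        ct=max(cv2.findContours((l==i).astype(np.uint8),cv2.RETR_EXTERNAL,cv2.CHAIN_APPROX_NONE)[0],key=len).reshape(-1,2)
        print(ce[i].round(),st[i],rect(ray(c,ct,zp)),rect(W[l==i]),np.nanmedian(z[l==i]).round(4))
E
python3 lath.py pics/w12.png; python3 go.py .387 -.2525 .003 11.4
```

```text
clock: 20.27
ee_pos: [0.3861, -0.2489, 0.1941]
tcp_rot: [[-0.2, 0.98, -0.001], [0.98, 0.2, 0.0], [0.0, -0.0, -1.0]]
force: [0.6, 0.4, 0.8]
grip_width: 0.644
[277. 175.] [ 264   79   27  198 5037] (array([ 386.1, -252. ]), array([ 25.8, 203.1]), 11.4) (array([ 386.2, -252.6]), array([ 25.9, 204.5]), 11.4) 0.0097
t 20.32 pos [ 0.386  -0.2491  0.1942] yaw 11.5 q7 0.93 grip 0.643 | xyz [-0.0035  0.0004  0.1912] twist 0.0017
```

View pics/w12.png

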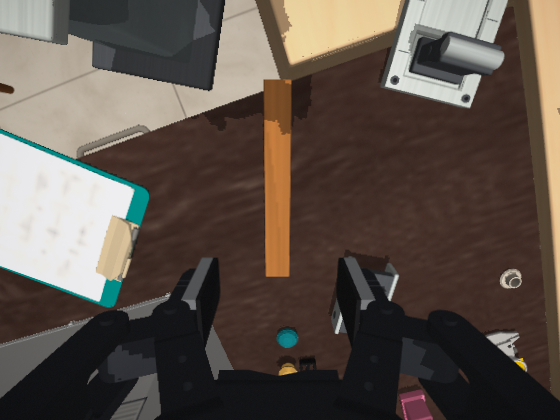

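The long lath spans (264–291, 79–277). It measures 203–204 x 26 mm, so it is the long one, centred at (386,−252.4) mm. Grip at mid-length.

```bash
python3 -m creep '[{"jaw":0.05,"xyz":[-0.0033,0.0002,0.06],"twist":0},{"jaw":0.05,"xyz":[-0.0033,0.0002,0.12],"twist":0},{"jaw":0.05,"xyz":[-0.0033,0.0002,0.17],"twist":0},{"jaw":0.05,"xyz":[-0.0033,0.0002,0.185],"twist":0},{"jaw":0.05,"xyz":[-0.0033,0.0002,0.19],"twist":0},{"jaw":0.05,"xyz":[-0.0033,0.0002,0.19],"twist":0}]'
python3 go.py .3862 -.2525 .003 11.4
```

```text
clock: 21.08
ee_pos: [0.3871, -0.2535, 0.0056]
tcp_rot: [[-0.198, 0.98, 0.002], [0.98, 0.198, -0.001], [-0.001, 0.001, -1.0]]
force: [0.0, -0.7, -0.5]
grip_width: 0.584
t 21.07 pos [ 0.3871 -0.2535  0.0056] yaw 11.41 q7 1.18 grip 0.584 | xyz [ 0.0012 -0.0007  0.0026] twist 0.0002
```

```bash
python3 -m creep '[{"jaw":0.01,"xyz":[0,0,0],"twist":0},{"jaw":0.01,"xyz":[0,0,0],"twist":0},{"jaw":0.01,"xyz":[0,0,0],"twist":0},{"jaw":0.01,"xyz":[0,0,0],"twist":0},{"jaw":0.01,"xyz":[0,0,0],"twist":0},{"jaw":0.01,"xyz":[0,0,0],"twist":0}]'
python3 go.py .3862 -.2525 .003 11.4
```

```text
clock: 21.82
ee_pos: [0.3871, -0.2534, 0.0058]
tcp_rot: [[-0.198, 0.98, 0.002], [0.98, 0.198, -0.001], [-0.001, 0.002, -1.0]]
force: [-1.1, 2.6, 20.8]
grip_width: 0.278
t 21.82 pos [ 0.3871 -0.2534  0.0058] yaw 11.41 q7 1.18 grip 0.278 | xyz [ 0.0011 -0.0008  0.0028] twist 0.0002
```

```bash
python3 -m creep '[{"jaw":0.01,"xyz":[0,0,-0.002],"twist":0},{"jaw":0.01,"xyz":[0,0,-0.01],"twist":0},{"jaw":0.01,"xyz":[0,0,-0.03],"twist":0},{"jaw":0.01,"xyz":[0,0,-0.06],"twist":0},{"jaw":0.01,"xyz":[0,0,-0.12],"twist":0},{"jaw":0.01,"xyz":[0,0,-0.13],"twist":0},{"jaw":0.01,"xyz":[0,0,-0.13],"twist":0}]'
python3 go.py .508 -.0215 .15 -1.2; python3 lath.py pics/w13.png wrist .14
```

```text
clock: 22.7
ee_pos: [0.3868, -0.2529, 0.1351]
tcp_rot: [[-0.198, 0.98, 0.002], [0.98, 0.198, -0.0], [-0.001, 0.002, -1.0]]
force: [0.4, 0.8, -1.3]
grip_width: 0.273
t 22.7 pos [ 0.3868 -0.2529  0.1351] yaw 11.44 q7 1.04 grip 0.273 | xyz [ 0.2028  0.1647 -0.0147] twist 0.2207
[278. 193.] [  245    33    67   343 19704] (array([ 383. , -230.7]), array([ 25.5, 159.8]), 11.4) (array([ 383.1, -231.4]), array([ 26. , 162.4]), 11.4) 0.1387
```

View pics/w13.png

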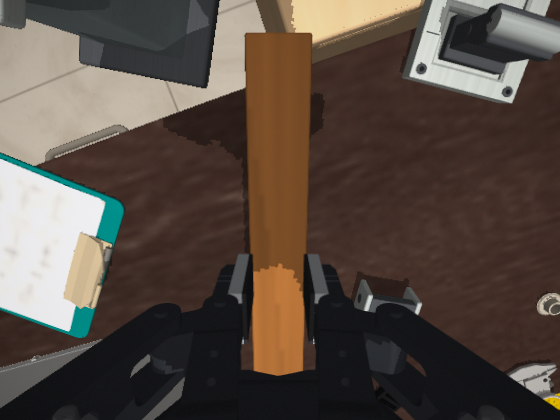

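```bash
python3 -m creep '[{"jaw":0.01,"xyz":[0.203,0.165,0],"twist":0.05},{"jaw":0.01,"xyz":[0.203,0.165,0],"twist":0.1},{"jaw":0.01,"xyz":[0.203,0.165,0],"twist":0.15},{"jaw":0.01,"xyz":[0.203,0.165,0],"twist":0.2},{"jaw":0.01,"xyz":[0.203,0.165,0],"twist":0.22},{"jaw":0.01,"xyz":[0.203,0.165,0],"twist":0.22},{"jaw":0.01,"xyz":[0.203,0.165,0],"twist":0.22},{"jaw":0.01,"xyz":[0.203,0.165,0],"twist":0.22}]'
python3 go.py .508 -.0215 .081 -1.2; python3 lath.py pics/w14.png wrist .138;python3 - <<'E'
from h import *
c=camera("wrist");W=world(c);z=W[...,2]
k=(z>.084)&(z<.1)&(abs(W[...,0]-.509)<.03)&(abs(W[...,1]-.088)<.03); print("plate",k.sum(),rect(W[k]) if k.sum()>3 else 0)
E
```

```text
clock: 23.75
ee_pos: [0.5075, -0.023, 0.1344]
tcp_rot: [[0.023, 1.0, -0.0], [1.0, -0.023, -0.0], [-0.0, -0.0, -1.0]]
force: [0.3, -0.1, -0.4]
grip_width: 0.271
t 23.75 pos [ 0.5075 -0.023   0.1344] yaw -1.32 q7 0.36 grip 0.271 | xyz [0.0015 0.0005 0.0534] twist -0.002
[278. 193.] [  245    33    67   343 19478] (array([508.6,  -0.8]), array([161.3,  25.5]), 88.7) (array([508.6,  -1. ]), array([162.1,  25.8]), 88.6) 0.1381
plate 0 0
```

View pics/w14.png

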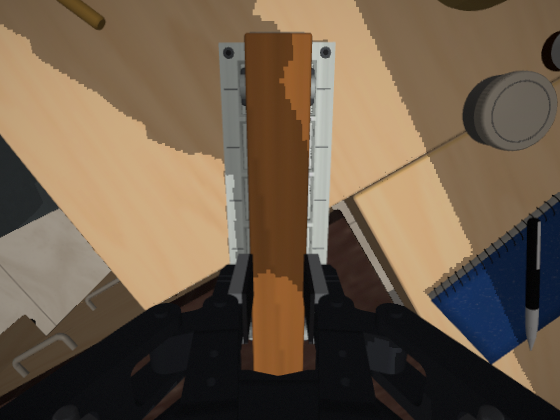

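The lath's left end is at y = 80 mm and the plate's inner face at about 85.5 mm, so there is a 5 mm gap. It is square (88.7° against 88.8°). Lower it.

```bash
python3 -m creep '[{"jaw":0.01,"xyz":[0,0,0.02],"twist":0},{"jaw":0.01,"xyz":[0,0,0.037],"twist":0},{"jaw":0.01,"xyz":[0,0,0.043],"twist":0},{"jaw":0.01,"xyz":[0,0,0.047],"twist":0},{"jaw":0.01,"xyz":[0,0,0.05],"twist":0},{"jaw":0.01,"xyz":[0,0,0.051],"twist":0},{"jaw":0.01,"xyz":[0,0,0.051],"twist":0}]'
python3 go.py .508 -.0215 .081 -1.2
```

```text
clock: 24.72
ee_pos: [0.5081, -0.0216, 0.0836]
tcp_rot: [[0.021, 1.0, 0.0], [1.0, -0.021, 0.0], [0.0, 0.0, -1.0]]
force: [0.0, -1.0, -1.1]
grip_width: 0.273
t 24.73 pos [ 0.5081 -0.0216  0.0836] yaw -1.2 q7 0.42 grip 0.273 | xyz [ 0.0001 -0.0001  0.0026] twist 0.0
```

```bash
python3 -m creep '[{"jaw":0.01,"xyz":[0,0,0.001],"twist":0},{"jaw":0.01,"xyz":[0,0,0.0015],"twist":0},{"jaw":0.01,"xyz":[0,0,0.0015],"twist":0}]'
python3 -m creep '[{"jaw":0.01,"xyz":[0,0,0.001],"twist":0},{"jaw":0.01,"xyz":[0,0,0.001],"twist":0}]'
python3 go.py .508 -.0215 .081 -1.2
```

```text
clock: 25.1
ee_pos: [0.508, -0.0216, 0.082]
tcp_rot: [[0.021, 1.0, -0.0], [1.0, -0.021, -0.0], [-0.0, -0.0, -1.0]]
force: [-0.7, -0.1, -0.4]
grip_width: 0.275
clock: 25.35
ee_pos: [0.508, -0.0216, 0.081]
tcp_rot: [[0.021, 1.0, 0.0], [1.0, -0.021, 0.0], [0.0, 0.0, -1.0]]
force: [0.4, 0.4, 1.1]
grip_width: 0.273
t 25.35 pos [ 0.508  -0.0216  0.081 ] yaw -1.21 q7 0.42 grip 0.273 | xyz [ 0.0001 -0.      0.    ] twist -0.0001
```

```bash
python3 -m creep '[{"jaw":0.01,"xyz":[0,0,0.0005],"twist":0},{"jaw":0.01,"xyz":[0,0,0.0005],"twist":0}]'
python3 -m creep '[{"jaw":0.05,"xyz":[0,0,0],"twist":0},{"jaw":0.05,"xyz":[0,0,0],"twist":0},{"jaw":0.05,"xyz":[0,0,0],"twist":0},{"jaw":0.05,"xyz":[0,0,-0.04],"twist":0},{"jaw":0.05,"xyz":[0,0,-0.1],"twist":0},{"jaw":0.05,"xyz":[0,0,-0.1],"twist":0}]'
python3 lath.py pics/w15.png wrist .085;python3 - <<'E'
from h import *
c=camera("wrist");W=world(c);z=W[...,2]
k=(z>.0865)&(z<.1)&(abs(W[...,0]-.509)<.03)&(abs(W[...,1]-.09)<.03); print("plate",k.sum(),rect(W[k]) if k.sum()>3 else 0)
E
python3 lath.py pics/top15.png top .085
python3 lath.py pics/side15.png side .085;python3 go.py .5053 -.3575 .12 .6
```

```text
clock: 25.6
ee_pos: [0.5081, -0.0217, 0.0809]
tcp_rot: [[0.021, 1.0, 0.0], [1.0, -0.021, 0.0], [0.0, 0.0, -1.0]]
force: [-2.7, 0.4, 10.5]
grip_width: 0.27
clock: 26.35
ee_pos: [0.5097, -0.0217, 0.1837]
tcp_rot: [[0.021, 1.0, 0.005], [1.0, -0.021, 0.001], [0.001, 0.005, -1.0]]
force: [-0.6, 0.5, -0.3]
grip_width: 0.587
[275. 188.] [ 257   64   37  257 8679] (array([508.5, -19.8]), array([201.6,  25.7]), 88.6) (array([508.5, -20.4]), array([203. ,  25.8]), 88.6) 0.0846
plate 312 (array([512.3,  78.9]), array([28.9, 27.8]), 12.6)
[280. 192.] [268 189  26   7 149] (array([504.4, -75.9]), array([86.8, 21.5]), 87.0) (array([504.8, -75.8]), array([86.8, 22.9]), 86.8) 0.0844
[286. 190.] [256 172  60  37 422] (array([508. , -21.2]), array([202.3,  26.7]), 88.7) (array([508.4, -21.4]), array([202.6,  27.9]), 88.9) 0.0844
t 26.55 pos [ 0.5075 -0.0214  0.1796] yaw -1.2 q7 0.31 grip 0.588 | xyz [-0.336   0.0049  0.0597] twist -0.0313
```

View pics/w15.png

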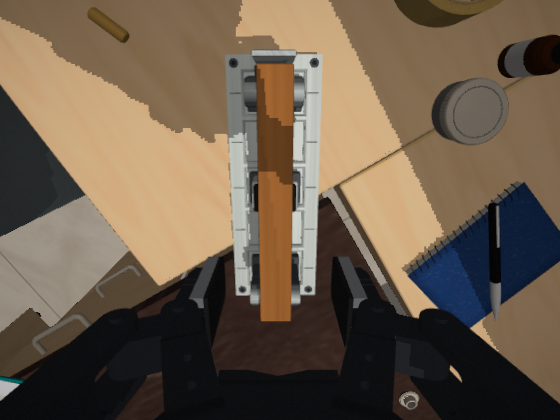

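View pics/side15.png

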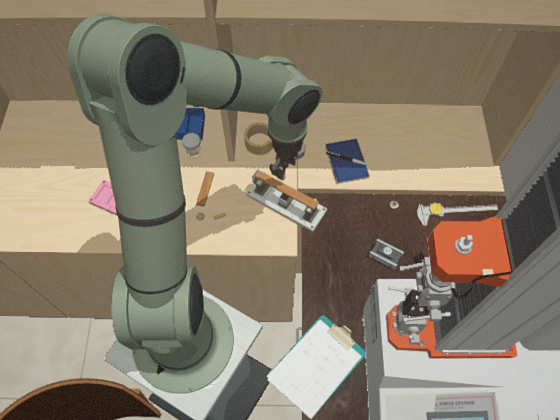

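Lath resting level: top at 84.6 mm, centre y about −20.5 mm, heading 88.6°. In the picture it lies on both rollers at (275,190), with its end at the plate near (275,60). Now the yoke.

```bash
python3 -m creep '[{"jaw":0.072,"xyz":[-0.336,0.005,0.06],"twist":-0.031},{"jaw":0.072,"xyz":[-0.336,0.005,0.03],"twist":-0.031},{"jaw":0.072,"xyz":[-0.336,0.005,0.03],"twist":-0.031},{"jaw":0.072,"xyz":[-0.336,0.005,0.06],"twist":-0.031},{"jaw":0.072,"xyz":[-0.336,0.005,0.06],"twist":-0.031},{"jaw":0.072,"xyz":[-0.336,0.005,0.06],"twist":-0.031},{"jaw":0.072,"xyz":[-0.336,0.005,0.06],"twist":-0.031},{"jaw":0.072,"xyz":[-0.336,0.005,0.06],"twist":-0.031}]'
python3 - <<'E'
from h import *
import pickle
c=camera("wrist");pickle.dump(dict(c),open("w16.pkl","wb")); cv2.imwrite("pics/w16.png",c["pixels"][...,::-1])
E
python3 meas.py w16.pkl | grep yoke
python3 go.py .5053 -.3575 .004 .6
```

```text
clock: 27.55
ee_pos: [0.5056, -0.3568, 0.1196]
tcp_rot: [[-0.01, 1.0, -0.001], [1.0, 0.01, 0.001], [0.001, -0.001, -1.0]]
force: [-0.5, 0.1, -1.4]
grip_width: 0.841
yoke plates [276. 206.] 4279 ray (array([ 505. , -357.1]), array([49.6, 84. ]), 0.7) cloud (array([ 505., -358.]), array([50.1, 84.5]), 0.7) z [0.0258 0.0276 0.029 ]
yoke block [276. 215.] 2583 ray (array([ 505., -357.]), array([27.9, 50.9]), 0.4) cloud (array([ 504.9, -357.4]), array([27.9, 49.9]), 0.4) z [0.0344 0.037  0.0448]
t 27.6 pos [ 0.506  -0.3565  0.12  ] yaw 0.62 q7 0.94 grip 0.846 | xyz [-0.0011 -0.0006  0.116 ] twist 0.0003
```

View pics/w16.png

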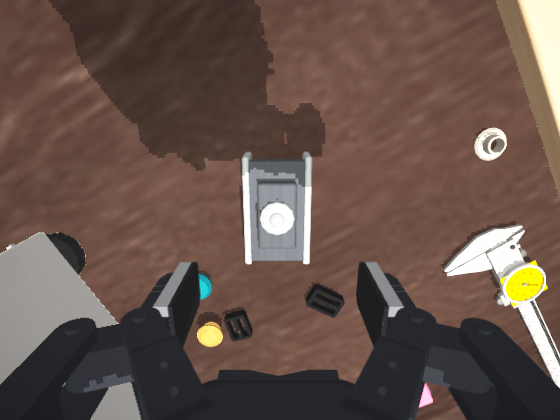

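Yoke at (276,208), centred between the open jaws. The clutter at (205,288) and (325,300) is well south of the finger lines. Grip.

```bash
python3 -m creep '[{"jaw":0.072,"xyz":[-0.001,-0.0005,0.05],"twist":0},{"jaw":0.072,"xyz":[-0.001,-0.0005,0.095],"twist":0},{"jaw":0.072,"xyz":[-0.001,-0.0005,0.112],"twist":0},{"jaw":0.072,"xyz":[-0.001,-0.0005,0.115],"twist":0},{"jaw":0.072,"xyz":[-0.001,-0.0005,0.115],"twist":0}]'
python3 go.py .5053 -.3573 .004 .6
python3 -m creep '[{"jaw":0.03,"xyz":[0,0,0],"twist":0},{"jaw":0.03,"xyz":[0,0,0],"twist":0},{"jaw":0.03,"xyz":[0,0,0],"twist":0},{"jaw":0.03,"xyz":[0,0,0],"twist":0}]'
python3 go.py .5053 -.3573 .004 .6
python3 -m creep '[{"jaw":0.03,"xyz":[0,0,-0.03],"twist":0},{"jaw":0.03,"xyz":[0,0,-0.09],"twist":0},{"jaw":0.03,"xyz":[0,0,-0.14],"twist":0},{"jaw":0.03,"xyz":[0,0,-0.14],"twist":0}]'; python3 go.py .508 -.0218 .15 -1.2
```

```text
clock: 28.22
ee_pos: [0.5062, -0.359, 0.0069]
tcp_rot: [[-0.01, 1.0, 0.001], [1.0, 0.01, -0.001], [-0.001, 0.001, -1.0]]
force: [-0.2, -0.6, 0.2]
grip_width: 0.841
t 28.23 pos [ 0.5062 -0.359   0.0069] yaw 0.59 q7 1.01 grip 0.841 | xyz [ 0.0017 -0.0008  0.0028] twist -0.0002
clock: 28.72
ee_pos: [0.5061, -0.359, 0.007]
tcp_rot: [[-0.01, 1.0, 0.002], [1.0, 0.01, -0.001], [-0.001, 0.002, -1.0]]
force: [-2.1, 2.7, 12.8]
grip_width: 0.575
t 28.73 pos [ 0.5061 -0.359   0.007 ] yaw 0.57 q7 1.01 grip 0.575 | xyz [ 0.0017 -0.0008  0.003 ] twist -0.0004
clock: 29.22
ee_pos: [0.5069, -0.3597, 0.1496]
tcp_rot: [[-0.01, 1.0, 0.006], [1.0, 0.01, -0.003], [-0.003, 0.006, -1.0]]
force: [-0.4, -0.2, -2.7]
grip_width: 0.574
t 29.23 pos [ 0.5069 -0.3597  0.1496] yaw 0.57 q7 0.93 grip 0.574 | xyz [ 0.3379  0.0045 -0.0014] twist 0.0309
```

```bash
python3 -m creep '[{"jaw":0.03,"xyz":[0.336,0.0045,0],"twist":0.031},{"jaw":0.03,"xyz":[0.336,0.0045,0],"twist":0.031},{"jaw":0.03,"xyz":[0.336,0.0045,0],"twist":0.031},{"jaw":0.03,"xyz":[0.336,0.0045,0],"twist":0.031},{"jaw":0.03,"xyz":[0.336,0.0045,0],"twist":0.031},{"jaw":0.03,"xyz":[0.336,0.0045,0],"twist":0.031},{"jaw":0.03,"xyz":[0.336,0.0045,0],"twist":0.031},{"jaw":0.03,"xyz":[0.336,0.0045,0],"twist":0.031}]'
python3 go.py .508 -.0237 .086 -1.2
python3 - <<'E'
from h import *
c=camera("wrist"); cv2.imwrite("pics/w17.png",c["pixels"][...,::-1])
W=world(c);z=W[...,2]
for nm,lo,hi in [("plates",.166,.173),("block",.174,.20)]:
    k=(z>lo)&(z<hi)&(abs(W[...,0]-.508)<.028)&(abs(W[...,1]+.022)<.05); print(nm,k.sum(),rect(W[k]) if k.sum()>3 else 0)
E
```

```text
clock: 30.22
ee_pos: [0.5063, -0.0234, 0.1452]
tcp_rot: [[0.022, 1.0, -0.0], [1.0, -0.022, -0.0], [-0.0, -0.0, -1.0]]
force: [0.4, -0.1, -3.4]
grip_width: 0.568
t 30.23 pos [ 0.5063 -0.0234  0.1452] yaw -1.24 q7 0.37 grip 0.568 | xyz [-0.0003  0.0017  0.0592] twist -0.0007
plates 4521 (array([507.9, -20.6]), array([81.4, 55.9]), 89.5)
block 8785 (array([508. , -21.7]), array([56. , 49.7]), 0.0)
```

View pics/w17.png

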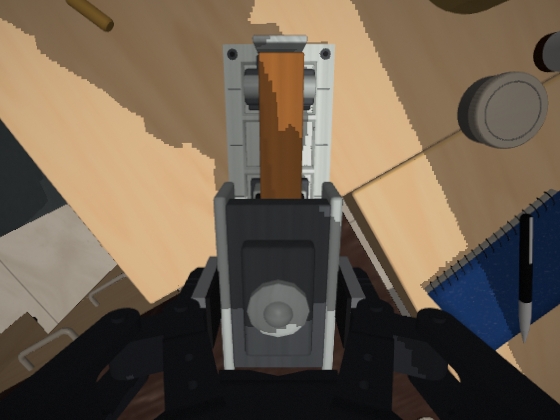

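Yoke held over the lath, its centre at about (508,−21) mm, straddling the lath evenly. Lower it.

```bash
python3 -m creep '[{"jaw":0.03,"xyz":[0,0.001,0.025],"twist":0},{"jaw":0.03,"xyz":[0,0.001,0.042],"twist":0},{"jaw":0.03,"xyz":[0,0.001,0.048],"twist":0},{"jaw":0.03,"xyz":[0,0.001,0.053],"twist":0},{"jaw":0.03,"xyz":[0,0.001,0.056],"twist":0},{"jaw":0.03,"xyz":[0,0.001,0.058],"twist":0},{"jaw":0.03,"xyz":[0,0.001,0.058],"twist":0}]'
python3 go.py .508 -.0237 .086 -1.2
```

```text
clock: 31.15
ee_pos: [0.5076, -0.0226, 0.0876]
tcp_rot: [[0.021, 1.0, 0.0], [1.0, -0.021, 0.0], [0.0, 0.0, -1.0]]
force: [-0.1, 0.5, -1.4]
grip_width: 0.571
t 31.15 pos [ 0.5076 -0.0226  0.0876] yaw -1.2 q7 0.43 grip 0.571 | xyz [-0.0011  0.0004  0.0016] twist -0.0001
```

```bash
python3 -m creep '[{"jaw":0.03,"xyz":[0,0,0.001],"twist":0},{"jaw":0.03,"xyz":[0,0,0.0015],"twist":0},{"jaw":0.03,"xyz":[0,0,0.0015],"twist":0}]'
python3 go.py .508 -.0237 .086 -1.2
```

```text
clock: 31.52
ee_pos: [0.5076, -0.0226, 0.086]
tcp_rot: [[0.021, 1.0, 0.0], [1.0, -0.021, 0.0], [0.0, 0.0, -1.0]]
force: [0.2, -0.3, -1.4]
grip_width: 0.569
t 31.52 pos [ 0.5076 -0.0226  0.086 ] yaw -1.2 q7 0.44 grip 0.569 | xyz [-0.0011  0.0004  0.    ] twist -0.0
```

```bash
python3 -m creep '[{"jaw":0.03,"xyz":[0,0,0.0005],"twist":0},{"jaw":0.03,"xyz":[0,0,0.0008],"twist":0},{"jaw":0.03,"xyz":[0,0,0.0008],"twist":0}]'
python3 go.py .508 -.0237 .086 -1.2
```

```text
clock: 31.9
ee_pos: [0.5077, -0.0226, 0.0857]
tcp_rot: [[0.021, 1.0, 0.0], [1.0, -0.021, 0.001], [0.001, 0.0, -1.0]]
force: [-3.9, 0.9, 15.1]
grip_width: 0.572
t 31.9 pos [ 0.5077 -0.0226  0.0857] yaw -1.21 q7 0.44 grip 0.572 | xyz [-0.0011  0.0003 -0.0003] twist -0.0002
```

Contact. Release, rise, back off and check.

```bash
python3 -m creep '[{"jaw":0.055,"xyz":[0,0,0],"twist":0},{"jaw":0.072,"xyz":[0,0,0],"twist":0},{"jaw":0.072,"xyz":[0,0,0],"twist":0},{"jaw":0.072,"xyz":[0,0,0],"twist":0},{"jaw":0.072,"xyz":[0,0,-0.03],"twist":0},{"jaw":0.072,"xyz":[0,0,-0.08],"twist":0},{"jaw":0.072,"xyz":[0,0,-0.11],"twist":0},{"jaw":0.072,"xyz":[0,0,-0.11],"twist":0}]'
python3 -m creep '[{"jaw":0.072,"xyz":[-0.06,-0.05,0],"twist":0},{"jaw":0.072,"xyz":[-0.1,-0.08,0],"twist":0},{"jaw":0.072,"xyz":[-0.1,-0.08,0],"twist":0},{"jaw":0.072,"xyz":[-0.1,-0.08,0],"twist":0}]'
cat > fin.py <<'E'
from h import *
import sys
t=sys.argv[1]
for n in ["wrist","side","top"]:
    c=camera(n); cv2.imwrite(f"pics/{n}_{t}.png",c["pixels"][...,::-1]); W=world(c);z=W[...,2]
    for nm,p,lo,hi,r in [("stop roller",(.5092,.064),.070,.079,.03),("plate",(.51,.088),.0865,.1,.02),("yoke plates",(.508,-.022),.102,.1095,.055),("yoke block",(.508,-.022),.111,.130,.055),("short",(.421,.216),.006,.016,.08)]:
        k=((z>lo)&(z<hi)&(np.hypot(W[...,0]-p[0],W[...,1]-p[1])<r))
        if k.sum()>20: print(n,nm,k.sum(),rect(W[k]),np.percentile(W[k][:,2],[50,98]).round(4))
E
python3 fin.py a; python3 lath.py pics/w18.png wrist .085
```

```text
clock: 32.9
ee_pos: [0.5085, -0.0225, 0.1969]
tcp_rot: [[0.021, 1.0, 0.003], [1.0, -0.021, 0.001], [0.001, 0.003, -1.0]]
force: [0.6, -0.1, -0.4]
grip_width: 0.84
clock: 33.4
ee_pos: [0.4256, -0.1208, 0.1948]
tcp_rot: [[0.021, 1.0, -0.0], [1.0, -0.021, 0.0], [0.0, -0.0, -1.0]]
force: [-0.6, 0.2, -0.0]
grip_width: 0.843
wrist yoke plates 5984 (array([508.2, -22.8]), array([80.1, 50.9]), 89.0) [0.1065 0.1082]
wrist yoke block 3824 (array([508.1, -21.5]), array([49.6, 28.6]), 87.9) [0.1159 0.1238]
side stop roller 38 (array([506.1,  68.6]), array([46. , 44.7]), 31.6) [0.0748 0.0788]
side yoke plates 148 (array([507.2, -17.8]), array([74.1, 52.2]), 87.9) [0.1064 0.1089]
side yoke block 130 (array([504.4, -22.5]), array([43.3, 66.2]), 0.9) [0.1161 0.1252]
side short 278 (array([425.9, 210.1]), array([141. , 117.1]), 46.3) [0.0095 0.0151]
top yoke plates 58 (array([516.7,   7.5]), array([30.4, 60.5]), 48.2) [0.1062 0.1094]
top yoke block 31 (array([511. ,  -1.8]), array([43.6, 32.5]), 7.0) [0.1164 0.1212]
top short 216 (array([413.9, 226.5]), array([135.6, 109.4]), 53.8) [0.0095 0.015 ]
[381. 166.] [ 361  128   41   78 2671] (array([505.8, -91.9]), array([59.8, 27.1]), 89.1) (array([506.8, -92.1]), array([60.5, 26.4]), 88.6) 0.0846
```

View pics/wrist_a.png

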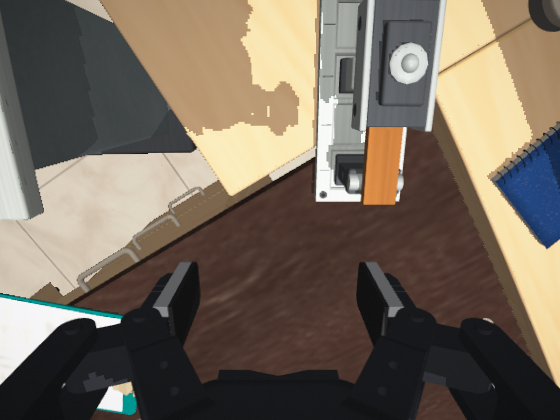

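View pics/side_a.png

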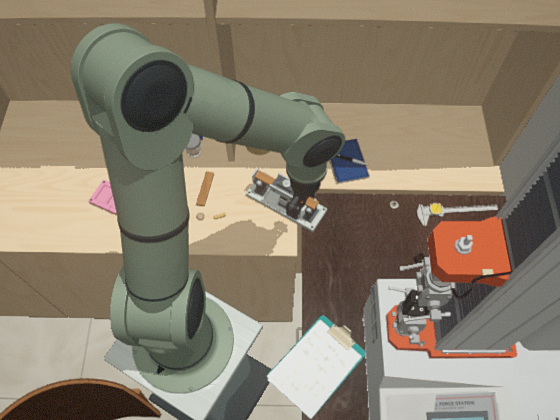

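Yoke plates level at 106.5 mm (expected 107), centre (508,−22) mm. I'll move clear for an unobstructed last check.

```bash
python3 -m creep '[{"jaw":0.072,"xyz":[-0.2,0.0,0],"twist":0},{"jaw":0.072,"xyz":[-0.2,0.0,0],"twist":0},{"jaw":0.072,"xyz":[-0.2,0.0,0],"twist":0},{"jaw":0.072,"xyz":[-0.2,0.0,0],"twist":0},{"jaw":0.072,"xyz":[-0.2,0.0,0],"twist":0},{"jaw":0.072,"xyz":[-0.2,0.0,0],"twist":0}]'
python3 fin.py b; python3 lath.py pics/s19.png side .085;  python3 - <<'E'
import cv2
a=cv2.imread("pics/side_b.png")[160:240,235:335];b=cv2.imread("pics/top_b.png")[165:225,225:305]
cv2.imwrite("pics/sb.png",cv2.resize(a,None,fx=7,fy=7,interpolation=cv2.INTER_CUBIC))
E
```

```text
clock: 34.35
ee_pos: [0.4219, -0.3191, 0.1949]
tcp_rot: [[0.019, 1.0, -0.0], [1.0, -0.019, 0.001], [0.001, -0.0, -1.0]]
force: [-0.1, 0.5, -0.4]
grip_width: 0.843
side stop roller 43 (array([509.3,  61.1]), array([51.4, 41.2]), 87.9) [0.0756 0.0787]
side yoke plates 233 (array([507.7, -21.2]), array([81.9, 54.5]), 88.2) [0.1061 0.1093]
side yoke block 153 (array([504.5, -23.3]), array([76.1, 46. ]), 89.0) [0.1166 0.1243]
top yoke plates 68 (array([506.8, -32.9]), array([55.2, 47. ]), 86.9) [0.1067 0.1092]
top yoke block 43 (array([506.8, -34.9]), array([51.5, 34.8]), 86.7) [0.116  0.1208]
top short 141 (array([440.3, 228.7]), array([ 68.6, 104.7]), 70.9) [0.0094 0.0149]
[264. 178.] [257 172  16  12 112] (array([509. ,  55.1]), array([49.9, 24.8]), 87.4) (array([508.8,  56.2]), array([51.5, 24.3]), 89.4) 0.0843
[306. 200.] [296 193  21  15 156] (array([507. , -89.9]), array([65. , 25.4]), 88.7) (array([507.9, -89.3]), array([66.1, 27.1]), 86.8) 0.0845
```

View pics/sb.png

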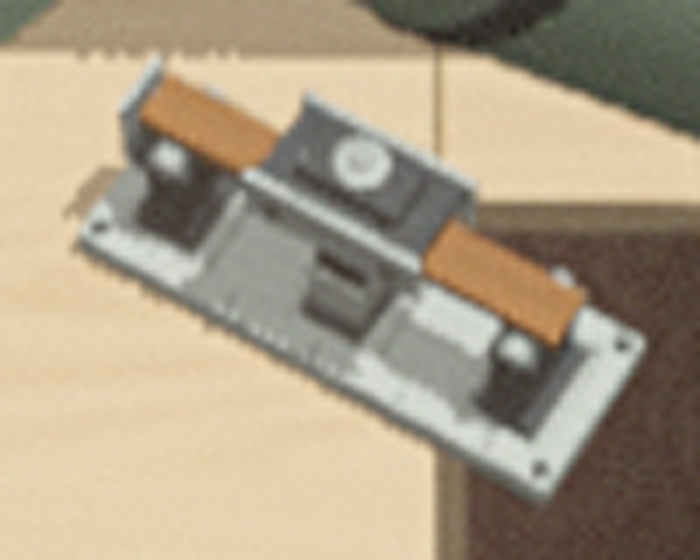

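The crop shows the finished rig: lath across both rollers, left end at the plate (150,95), yoke level over the bumper at (345,275). I'll hand it in.

```bash
python3 -c "
from bench import *
print(sign_off())"
```

```text
the job is handed in; nothing more can be done
None
```

The bend rig is set up and handed in after about 35 s of the 115 s allowed; `sign_off()` reported no verdict.

- **Anvils and bumper:** The end-plate anvil is in the left pocket with its plate outside, the plain anvil in the right pocket, and the bumper in the middle. After release, the anvil rollers read 75–76 mm high (75 expected) and within about 1 mm of the measured pocket centres. I judged the bumper seated from the grip height and contact force when I set it down. I did not measure its final position, but the later pictures show it in the middle pocket.
- **Lath:** It lies flat with its top at 84.6 mm (85 expected), square to within about 0.3°. Its centre is about 84–85 mm from the end-plate anvil's centre, which puts its end about 5–6 mm from the plate.
- **Yoke:** It is level, with its plate tops at 106.5 mm (107 expected). It is centred at (508, −22) mm, within about 1 mm of the middle pocket centre, and the arm was moved clear.

**Disagreements:**
- The fixed cameras and the wrist camera differed by 1–3 mm, within what the calibration would explain. I relied on the wrist camera for placing.
- In the last check, the arm partly hid the top and side views. That made the top view's yoke readings and the last short-lath readings (both cameras) useless.
- I never touched the short lath, and it looks unmoved in the side pictures.

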